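# Pack the spectrometer's alignment kit into its sloped foam insert and lock it

## Robot

A 6-joint arm with a two-finger parallel gripper is mounted at the origin on the work surface. World frame = base frame: x ahead of the robot, y to its left, z up, the work surface at z = 0. Lengths are in m, angles in rad, forces in N, time in s.
With the tool pointing down it reaches from about 0.3 to 0.775 m from the base axis. Payload 14.6 kg.
Tool frame: the origin (TCP) lies on the centre line of the jaws, within the pads' length; the fingertips stand 25 mm ahead of it and the grasp point (between the pads) lies 6 mm ahead of it (ctrl.tip_reach is the distance from the TCP to the fingertips, in m); z points along the fingers, y is the line along which they close (so a half turn about z gives the same grasp; the last joint's range is limited). The gripper opens to 94 mm and grips with 3 to 60 N. Pads are 16 mm wide; open, the fingers measure 119 mm over their backs; the gripper's body (75 mm by 177 mm) begins 78 mm behind the grasp point.
Start: joints at [-1.405, 0.3, 1.521, -0, 1.321, -0.067], TCP at [0.127, -0.535, 0.23] pointing down, gripper open.
Joint ranges: [-3.03, 3.03], [-0.79, 2.21], [0.23, 2.52], [-1.04, 4.18], [0, 3.07], [-2.55, 2.55]. Speed limits (rad/s): [2.22, 2.22, 2.57, 3.14, 3.14, 3.14].

## Interface

Orientations are given as [roll, pitch, yaw] about the fixed x, y, z axes, in that order (R = Rz(yaw) Ry(pitch) Rx(roll)).
In Python, from station import ctrl gives the robot as it stands. The module is installed in compiled form; this text tells all that it offers.
- The arm moves only by the tool apply_moves, never from a script. Its argument "deltas" is a list of rows, each a list of 7 numbers: the closure in counts, from 0 (fully open) to 255 (shut), then the shift along the world's x, y, z in cm, then the turn, a rotation vector about the world's x, y, z in rad. In form: [[jaw, tx, ty, tz, ax, ay, az], ...]. A call has 1 to 10 rows; each row shifts and turns the commanded pose from where the row before left it; what a row does not reach is not made up. A row lasts 1/10 s, in which the tool goes at most 50 mm and 8.59 degrees, less where a joint would pass 70% of its speed; a pose out of reach is approached as far as the arm can. A call with a gripper value outside its range is refused whole. The fingers move at their own pace and stop on an object; "grip_force" is the grip in N (left out, the last holds). Time passes only in rows, so rows that do not move let the fingers close. It gives the time, the measured TCP pose, the force, the opening and the grip force at its end, in the units of the state.
- ctrl.get_obs(): the state, without advancing time (a new reading comes with each control period).
- ctrl.camera(name): name is "side" or "top" or "wrist"; returns a dict with "img" (480x640x3 uint8, red, green, blue), "K" (3x3 intrinsics, pixels), "k1" (the pictures are not rectified: a ray, as slopes to the right and down, at radius r is drawn at 1 + k1 r^2 times it, then the intrinsics apply), "pose" (4x4, takes a point from camera to world coordinates); the wrist camera has in their place "hand_eye" (4x4, takes a point from camera to tool coordinates, whose origin is the TCP and whose axes are the flange's). Camera axes: x right, y up, looking along -z (the intrinsics and any distortion apply to the point x, -y, -z); pixel columns grow to the right and rows downward; lengths in m; the calibration is good to about 2 mm. A picture is of the moment at which its call begins: read the wrist's pose just before it. There is no depth.
- ctrl.hand_in(): hands the job in; it is judged then, once.
The state is a dict: "time_s": time; "qpos": joint angles; "joint_vel": joint speeds; "tau": joint torques, N m; "ee_pos": TCP position; "eef_rot": TCP orientation; "force": force on the tool from outside, world axes, zero at the start; "moment": the same for the moment, N m; "grip_width": finger opening in m; "grip_force": force on a finger pad.
Only numpy, scipy, OpenCV 4.12 (cv2) and the standard library are available. Lean on these libraries where they do the work, as an engineer would, in place of code of your own. Each camera call takes 0.05 s, during which the arm holds its last target. There are 200 camera calls.

## Task

Put the spectrometer's alignment kit away: press the blue T-shaped gauge and the steel L-shaped bracket fully home, flush, into their matching cutouts in the sloped foam insert, then turn the red catch between them all the way across so that it covers the edges of both. Let go of everything, and leave the other things on the table where they are.

Things in the scene. Friction and masses are not known exactly. Their poses are not given: they have to be found in the camera images.
- gauge_mid (a point): Centre of the loose T gauge: blue plate 14 mm thick, lying flat, upright aluminium grip tab on it; 42 mm high in all; this point is 21 mm above the underside, mid-tab. About 90 g. Own frame, z up out of the plate, mm: tab x -13..13, y -5..5, z -7..21; cross-bar x -22..0, y -35..35; stem x 0..36, y -11..11.
- bracket_mid (a point): Centre of the loose L bracket: steel-coloured plate 14 mm thick, lying flat, upright orange grip tab on it; 42 mm high in all; this point is 21 mm above the underside, mid-tab. About 90 g. Own frame, z up out of the plate, mm: tab x -11..11, y -5..5, z -7..21; long arm x -13..9, y -25..39; short arm x 9..41, y -25..-3.
- gauge_cutout (a point): Point on the foam face over the T cutout, where the middle of the gauge's tab belongs; axes as foam. Cutout 14 mm deep, 2.5 mm of gap all round the part. Soft lips in its walls pinch the part: it does not drop in but needs a push of 8 to 15 N along -z, then stays. Seated flush, the gauge's axes are parallel to these and its centre point is 7 mm above this one along z.
- bracket_cutout (a point): The same for the L cutout: point on the foam face where the middle of the bracket's tab belongs; axes as foam; same depth, gap and lips. Seated flush, the bracket's axes are parallel to these and its centre point is 7 mm above this one along z.
- catch_fin (a point): Middle of the grip fin of the red turn catch, on its pivot, 19.5 mm above the foam face, between the cutouts. Own frame: z the pivot axis, square out of the face; flat bar 84 mm long in x, 14 mm wide, from 2.5 to 6.5 mm above the face; fin 34 mm long in x, 10 mm thick in y, up to 32.5 mm above the face. The bar passes over the parts' edges only if they are flush.
- catch (a joint): Angle of the turn catch about its z axis, rad. Near 0 at the start (bar up the slope, cutouts free); turns anticlockwise, seen facing the foam, to a stop at 1.4 (bar level, across the edges of both parts). Light friction (0.04 N m); stays where left.
- driver: A loose screwdriver lying on the table beyond the parts, 160 mm long; a bystander, to be left alone.
- jar_lid: A loose white jar lid, disc 48 mm across and 12 mm high, lying on the table near the robot; a bystander. Origin at the centre of its underside.
- beaker: A glass beaker, 64 mm across and 85 mm high, standing on the table beyond the parts; a bystander. Origin under its centre.
- reagent: An amber bottle, 64 mm across and 140 mm high, standing on the table beyond the parts on the right; a bystander. Origin under its centre.
- foam: Grey foam insert with yellow cutout floors, in an aluminium tray 152 x 246 mm on a fixed stand. Its face slopes 30 degrees, low edge towards the middle of the table (the robot's right). Origin on the face, 90 mm above the table; x up the slope, y level, z square out of the face, 30 degrees from vertical. A lamp lies fixed 60 mm up-slope of the origin, standing up to 20 mm out of the face.
Things that resemble listed ones, but are neither listed nor needed, are in the scene too. Of the things shaped like the part that bears gauge_mid, the blue one is meant.

How it is judged:
By the outcome, as a careful person would: the job done as asked, in the order asked, and still so for the second after the job is handed in, with the robot touching nothing.
It also fails if it takes over 72 s, if anything falls off the work surface, if the arm or the gripper's body presses on something with over 40 N, if the wrist force passes 120 N, or if a joint passes its speed limit or range.

## Working session

There is one attempt and no reset: what is moved stays moved. The work goes in short steps, Python scripts to look and compute and a tool call to move; the robot and the scene stay as the last step left them, time stands still between calls to the robot, and variables do not carry over. Pictures are saved under pics/ and viewed, at most 10 in all, crops included, and the job is handed in when it is done.

Besides the shell and the picture viewer there is one more tool, called after "Request:" in YAML: its name, and indented under it one key for each argument. apply_moves: Moves the arm, as the interface text tells. Its arguments: {"type":"object","properties":{"deltas":{"type":"array"},"grip_force":{"type":"number"}},"required":["deltas"]}

```bash
mkdir -p pics
cat > h.py <<'E'
import numpy as np, cv2
from scipy.spatial.transform import Rotation as R
from station import ctrl
def snap(name):
    o=ctrl.get_obs(); c=ctrl.camera(name)
    if 'pose' not in c:
        T=np.eye(4); T[:3,:3]=R.from_euler('xyz',o['eef_rot']).as_matrix(); T[:3,3]=o['ee_pos']
        c['pose']=T@c['hand_eye']
    return c
def ray(c,uv):
    uv=np.atleast_2d(np.array(uv,float)); K=np.array(c['K'])
    d=np.c_[(uv[:,0]-K[0,2])/K[0,0],(uv[:,1]-K[1,2])/K[1,1]]; s=d.copy()
    for _ in range(20): s=d/(1+c['k1']*(s**2).sum(1,keepdims=True))
    P=np.array(c['pose']); v=np.c_[s[:,0],-s[:,1],-np.ones(len(s))]@P[:3,:3].T
    return P[:3,3],v
def plane(c,uv,p0,n):
    o,v=ray(c,uv); n=np.array(n,float); t=((np.array(p0)-o)@n)/(v@n); return o+v*t[:,None]
def onz(c,uv,z): return plane(c,uv,[0,0,z],[0,0,1])
def proj(c,p):
    P=np.array(c['pose']); K=np.array(c['K']); q=(np.atleast_2d(p)-P[:3,3])@P[:3,:3]
    s=np.c_[q[:,0],-q[:,1]]/-q[:,2:]; s=s*(1+c['k1']*(s**2).sum(1,keepdims=True))
    return np.c_[s[:,0]*K[0,0]+K[0,2],s[:,1]*K[1,1]+K[1,2]]
def tri(c1,u1,c2,u2):
    o1,a=ray(c1,u1); o2,b=ray(c2,u2); a=a[0];b=b[0]
    t=np.linalg.lstsq(np.c_[a,-b],o2-o1,rcond=None)[0]; p,q=o1+a*t[0],o2+b*t[1]
    return (p+q)/2,np.linalg.norm(p-q)
def save(n,im,s=1): cv2.imwrite('pics/'+n,cv2.resize(im,None,fx=s,fy=s,interpolation=cv2.INTER_CUBIC)[:,:,::-1])
E
python3 - <<'E'
from h import *
import pickle
for n in('top','side','wrist'):
    c=snap(n); save(n+'0.png',c['img']); pickle.dump(c,open(n+'0.pkl','wb')); print(n,np.round(c['pose'],3).tolist(),c['k1'],np.round(c['K'],1).tolist())
o=ctrl.get_obs();print(o, ctrl.tip_reach)
E
```

```text
top [[0.029, 0.989, -0.143, 0.47], [-0.999, 0.03, 0.01, -0.057], [0.015, 0.142, 0.99, 0.872], [0.0, 0.0, 0.0, 1.0]] -0.05522613420229248 [[455.8, 0.0, 320.8], [0.0, 455.8, 241.4], [0.0, 0.0, 1.0]]
side [[-0.984, 0.111, -0.14, 0.409], [-0.178, -0.568, 0.804, 0.801], [0.01, 0.816, 0.578, 0.721], [0.0, 0.0, 0.0, 1.0]] -0.06535578057293469 [[597.5, 0.0, 314.4], [0.0, 597.5, 234.1], [0.0, 0.0, 1.0]]
wrist [[0.231, 0.936, 0.265, 0.204], [-0.973, 0.223, 0.062, -0.518], [-0.001, -0.272, 0.962, 0.384], [0.0, 0.0, 0.0, 1.0]] -0.0846140914787048 [[407.7, 0.0, 323.3], [0.0, 407.7, 239.5], [0.0, 0.0, 1.0]]
{'time_s': 0.15, 'qpos': array([-1.40458498e+00,  3.00345596e-01,  1.52142073e+00,  1.72693334e-06,
        1.32067473e+00, -6.65949746e-02]), 'joint_vel': array([-0.00070071, -0.00142114, -0.00267717,  0.00019187, -0.00038844,
       -0.00204979]), 'tau': array([-2.59854196e-04, -5.31963301e+01, -3.52822208e+01,  7.07588461e-02,
        2.35895463e-02, -5.99013651e-05]), 'ee_pos': array([ 0.12686274, -0.5349987 ,  0.23002299]), 'eef_rot': array([-3.14074624e+00, -5.81267233e-05,  2.32805871e-01]), 'force': array([-0.02616795, -0.79473088, -0.54849954]), 'moment': array([ 0.05074034,  0.02515328, -0.02822357]), 'grip_force': 0.0, 'grip_width': 0.09387126861309822} 0.025
```

View pics/top0.png

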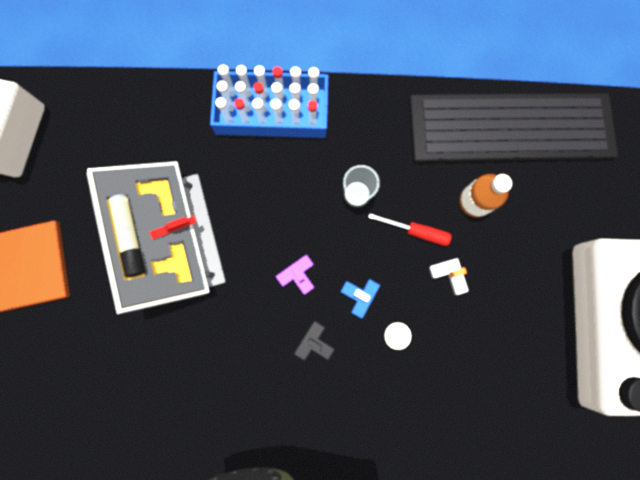

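View pics/side0.png

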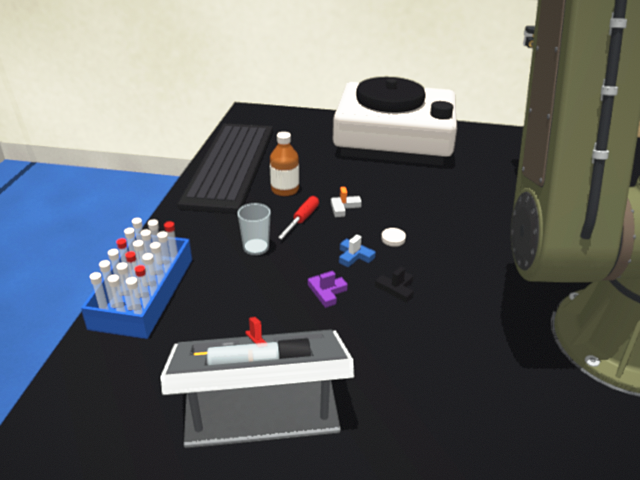

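The top picture shows three T shapes: violet (295,273), blue (361,297) and black (314,342). Blue is the one that fits. The steel L with the orange tab is at (455,272), the T cutout at (175,265), the L cutout at (158,195) and the red catch at (173,228). Next I'll take rough measurements and one enlarged crop.

```bash
cat >> h.py <<'E'
def mask(im,f,box):
    hsv=cv2.cvtColor(im,cv2.COLOR_RGB2HSV).astype(int); m=f(hsv[...,0],hsv[...,1],hsv[...,2]).astype(np.uint8)*255
    z=np.zeros_like(m); x0,y0,x1,y1=box; z[y0:y1,x0:x1]=m[y0:y1,x0:x1]; return z
def big(m):
    cs=cv2.findContours(m,cv2.RETR_EXTERNAL,cv2.CHAIN_APPROX_NONE)[0]; return max(cs,key=cv2.contourArea)[:,0]
blue=lambda h,s,v:(h>95)&(h<125)&(s>120)&(v>60)
orange=lambda h,s,v:(h>5)&(h<22)&(s>150)&(v>120)
yellow=lambda h,s,v:(h>18)&(h<32)&(s>150)&(v>120)
red=lambda h,s,v:((h<6)|(h>174))&(s>150)&(v>80)
white=lambda h,s,v:(s<60)&(v>120)
E
python3 - <<'E'
from h import *
import pickle
t=pickle.load(open('top0.pkl','rb'));s=pickle.load(open('side0.pkl','rb'))
cen=lambda c:c.mean(0)
# tabs, top & side
bt=big(mask(t['img'],lambda h,s,v:blue(h,s,v)|white(h,s,v),(330,265,390,325)))
wt=big(mask(t['img'],white,(345,280,378,310))); ws=big(mask(s['img'],white,(340,228,370,252)))
print('tab gauge',cen(wt),cen(ws),tri(t,cen(wt),s,cen(ws)))
ot=big(mask(t['img'],orange,(440,255,475,295))); os_=big(mask(s['img'],orange,(335,180,355,205)))
print('tab brk',cen(ot),cen(os_),tri(t,cen(ot),s,cen(os_)))
lt=big(mask(t['img'],lambda h,s,v:white(h,s,v)|orange(h,s,v),(420,250,480,300)))
for n,c in(('T',bt),('L',lt)):
    p=onz(t,c,.014)[:,:2]; r=cv2.minAreaRect((p*1000).astype(np.float32)); print(n,r,cv2.moments((p*1000).astype(np.float32))['m10']/cv2.contourArea((p*1000).astype(np.float32)),p.mean(0))
im=t['img']; a=cv2.resize(im[250:310,260:500],None,fx=3.3,fy=3.3,interpolation=2); b=cv2.resize(im[155:315,80:240],None,fx=2.1,fy=2.1,interpolation=2)
W=np.zeros((a.shape[0]+b.shape[0],800,3),np.uint8); W[:a.shape[0],:a.shape[1]]=a[:,:800]; W[a.shape[0]:,:b.shape[1]]=b
w=pickle.load(open('wrist0.pkl','rb'))['img']; w=cv2.resize(w,(448,336)); W[a.shape[0]:a.shape[0]+336,350:798]=w
save('crop1.png',W)
E
```

```text
tab gauge [361.71794872 295.17948718] [354.35555556 243.28888889] (array([ 0.49352433, -0.14381199,  0.0300019 ]), np.float64(0.000675512745552291))
tab brk [464.55 269.9 ] [343.11111111 193.55555556] (array([ 0.54462995, -0.33886785,  0.02119399]), np.float64(0.004219803769054404))
T ((496.99786376953125, -136.45855712890625), (64.26596069335938, 76.15180969238281), 62.46846008300781) 493.4015649851961 [ 0.49365714 -0.14224755]
L ((531.7871704101562, -314.0223083496094), (68.6752700805664, 67.72449493408203), 18.064367294311523) 538.5608698330249 [ 0.538898   -0.31818971]
```

View pics/crop1.png

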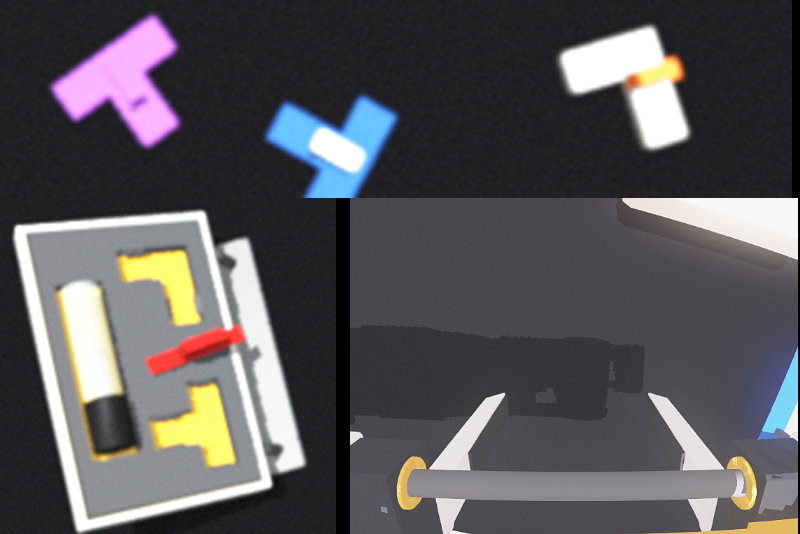

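Request:
apply_moves:
  deltas:
    - [0,2.8,2.9,0,0,0,0.07]
    - [0,2.8,2.9,0,0,0,0.07]
    - [0,2.8,2.9,0,0,0,0.07]
    - [0,2.8,2.9,0,0,0,0.07]
    - [0,2.8,2.9,0,0,0,0.07]
    - [0,2.8,2.9,0,0,0,0.07]
    - [0,2.8,2.9,0,0,0,0.07]
    - [0,2.8,2.9,0,0,0,0.07]
    - [0,2.8,2.9,0,0,0,0.07]
    - [0,2.8,2.9,0,0,0,0.07]

```text
time_s: 1.15
ee_pos: [0.4078, -0.2437, 0.2304]
eef_rot: [-3.142, 0.0, 0.936]
force: [-0.9, -0.3, 0.2]
grip_width: 0.0943
grip_force: 0.0
```

Request:
apply_moves:
  deltas:
    - [0,2.8,2.9,0,0,0,0.07]
    - [0,2.8,2.9,0,0,0,0.07]
    - [0,2.8,2.9,0,0,0,0]
    - [0,0,0,0,0,0,0]
    - [0,0,0,0,0,0,0]

```text
time_s: 1.65
ee_pos: [0.4909, -0.1577, 0.23]
eef_rot: [-3.141, 0.0, 1.074]
force: [-0.7, -0.6, 0.6]
grip_width: 0.0938
grip_force: 0.0
```

Run:
```python
from h import *
import pickle
w=snap('wrist'); pickle.dump(w,open('w1.pkl','wb')); save('w1.png',w['img'])
o=ctrl.get_obs();print(o['time_s'],o['ee_pos'],o['eef_rot'],o['qpos'])
```

```text
1.7 [ 0.49050629 -0.15838923  0.23017402] [-3.14099390e+00  2.82141888e-04  1.07298780e+00] [-3.83305295e-01  2.23500759e-01  1.61791311e+00 -2.19849362e-04
  1.30080585e+00  1.14562024e-01]
```

View pics/w1.png

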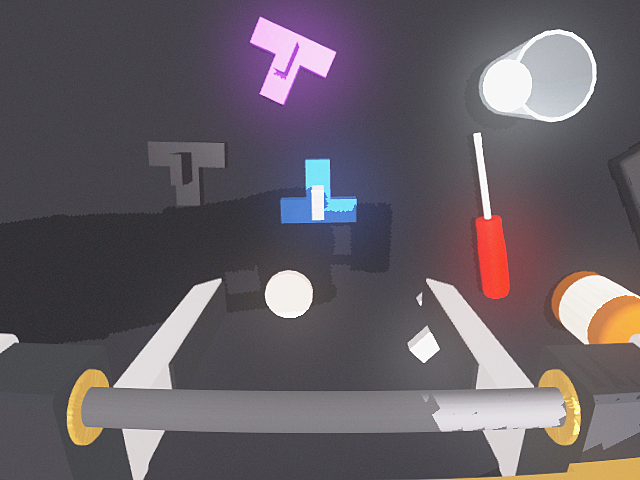

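The wrist view shows the blue T at (318,200) with its stem pointing up and a white tab at (318,202). The violet T is at (290,60) and the black one at (185,170), and both are clear of it. The lid at (289,294) is close to the fingers' path.

```bash
cat >> h.py <<'E'
def rect(c,m,z):
    p=onz(c,big(m),z)[:,:2]*1000; r=cv2.minAreaRect(p.astype(np.float32)); return r,p
E
python3 - <<'E'
from h import *
import pickle
w=pickle.load(open('w1.pkl','rb')); t=pickle.load(open('top0.pkl','rb'))
m=mask(w['img'],lambda h,s,v:((h>90)&(h<130)&(s>80)&(v>40))|((s<80)&(v>150)),(270,145,370,235))
r,p=rect(w,m,.014); print(r, p.min(0),p.max(0))
# axis: which edge angle near 62deg
a=np.deg2rad([r[2],r[2]+90]); a=min(a,key=lambda x:abs(x-1.08)); c=np.array(r[0])
u=np.array([np.cos(a),np.sin(a)]); print('yaw',np.rad2deg(a),'tab centre',c-7*u)
mt=mask(w['img'],lambda h,s,v:(s<80)&(v>150),(300,175,335,230)); rt,pt=rect(w,mt,.042)
q=big(mt); print('tab px',q.min(0),q.max(0)); 
for v_ in (q[:,1].min(),): 
    row=q[q[:,1]<=v_+2].mean(0); print('tab upper edge',row,onz(w,row,.042))
# lid in base frame of tool
ml=mask(w['img'],white,(260,265,318,322)); print('lid',rect(w,ml,.012)[0])
print('lid top',rect(t,mask(t['img'],white,(380,318,415,353)),.012)[0])
b=mask(t['img'],lambda h,s,v:blue(h,s,v)|white(h,s,v),(330,265,390,325)); print('T top',rect(t,b,.014)[0])
print('proj tab', proj(w,np.r_[(c-7*u)/1000,.042]),proj(w,np.r_[(c-7*u)/1000,.014]))
E
```

```text
((501.21673583984375, -143.17892456054688), (77.49073028564453, 83.14039611816406), 61.600894927978516) [ 452.02925815 -195.74321712] [ 539.95764201 -106.10809591]
yaw 61.600894927978516 tab centre [ 497.88746255 -149.33651657]
tab px [311 185] [323 219]
tab upper edge [317.86666667 185.4       ] [[ 0.50140515 -0.13067785  0.042     ]]
lid ((421.9208984375, -214.60858154296875), (50.35894775390625, 46.69038772583008), 61.113861083984375)
lid top ((421.4969787597656, -213.81613159179688), (49.611942291259766, 50.74842071533203), 1.3155841827392578)
T top ((496.99786376953125, -136.45855712890625), (64.26596069335938, 76.15180969238281), 62.46846008300781)
proj tab [[324.7301433  206.53888783]] [[324.65987079 200.61698657]]
```

Run:
```python
from h import *
import pickle
w=pickle.load(open('w1.pkl','rb')); im=w['img']
print(im[188,262:380:6].tolist()); print(im[210,264:380:6].tolist()); print(im[150:230:5,312].tolist())
for thr in(110,130,150):
    m=mask(im,lambda h,s,v:(v>thr),(275,150,363,230)); r,p=rect(w,m,.014); 
    a=np.deg2rad([r[2],r[2]+90]); a=min(a,key=lambda x:abs(x-1.08)); c=np.array(r[0]); u=np.array([np.cos(a),np.sin(a)])
    q=big(m);print(thr,r,q.min(0),q.max(0),np.rad2deg(a),c-7*u)
```

```text
[[71, 70, 88], [76, 74, 92], [78, 78, 99], [59, 61, 88], [59, 62, 91], [74, 77, 103], [60, 68, 101], [60, 57, 87], [70, 116, 210], [239, 237, 241], [244, 237, 242], [132, 234, 250], [83, 86, 124], [79, 82, 121], [78, 81, 119], [73, 76, 112], [74, 80, 113], [75, 80, 108], [69, 74, 100], [73, 74, 101]]
[[55, 57, 72], [58, 59, 75], [55, 57, 76], [79, 131, 211], [84, 133, 210], [86, 136, 210], [88, 134, 214], [83, 132, 211], [243, 243, 243], [242, 241, 243], [147, 237, 252], [75, 114, 208], [125, 235, 250], [123, 229, 252], [87, 152, 246], [81, 132, 217], [67, 70, 104], [65, 66, 98], [56, 60, 89], [56, 59, 87]]
[[84, 80, 116], [78, 76, 111], [119, 234, 254], [125, 229, 247], [125, 230, 247], [126, 227, 247], [125, 228, 247], [169, 233, 248], [255, 255, 251], [255, 255, 249], [255, 255, 249], [251, 248, 246], [243, 243, 243], [225, 227, 241], [134, 170, 223], [70, 72, 97]]
110 ((500.623046875, -136.3570556640625), (66.54855346679688, 75.65526580810547), 62.50437927246094) [280 150] [362 223] 62.50437927246094 [ 497.39128117 -142.56637853]
130 ((496.683349609375, -138.33506774902344), (59.38795852661133, 70.076416015625), 62.48971176147461) [280 158] [356 223] 62.48971176147461 [ 493.44999444 -144.54356309]
150 ((496.8971862792969, -138.27749633789062), (58.8607063293457, 70.02301025390625), 61.59159851074219) [280 158] [356 222] 61.591598510742195 [ 493.56691395 -144.43454808]
```

The gauge measures 59 x 70 mm, which agrees with the given 58 x 70. Its tab is at (0.4935, -0.1445) with yaw 62°. Grasping it now.

Request:
apply_moves:
  deltas:
    - [110,0.1,0.4,-3,0,0,0.009]
    - [110,0.1,0.5,-3,0,0,0]
    - [110,0.1,0.5,-3,0,0,0]
    - [110,0,0,-3,0,0,0]
    - [110,0,0,-2,0,0,0]
    - [110,0,0,-2,0,0,0]
    - [110,0,0,-1.5,0,0,0]
    - [110,0,0,-0.8,0,0,0]
    - [110,0,0,-0.4,0,0,0]
    - [110,0,0,0,0,0,0]
  grip_force: 25

```text
time_s: 2.7
ee_pos: [0.4937, -0.1446, 0.0435]
eef_rot: [-3.142, 0.0, 1.081]
force: [-0.3, -0.0, -0.0]
grip_width: 0.0537
grip_force: 0.0
```

Request:
apply_moves:
  deltas:
    - [255,0,0,0,0,0,0]
    - [255,0,0,0,0,0,0]
    - [255,0,0,0,0,0,0]
    - [255,0,0,0,0,0,0]
    - [255,0,0,0,0,0,0]
    - [255,0,0,0,0,0,0]
  grip_force: 25

```text
time_s: 3.3
ee_pos: [0.4939, -0.1442, 0.0435]
eef_rot: [-3.142, 0.0, 1.082]
force: [0.5, -0.1, 0.3]
grip_width: 0.0099
grip_force: 25.0
```

Request:
apply_moves:
  deltas:
    - [255,0,0,1,0,0,0]
    - [255,0,0,2,0,0,0]
    - [255,0,0,4,0,0,0]
    - [255,0,0,4,0,0,0]
    - [255,0,0,4,0,0,0]
    - [255,0,0,4,0,0,0]
    - [255,0,0,4,0,0,0]
    - [255,0,0,2,0,0,0]

```text
time_s: 4.1
ee_pos: [0.4941, -0.1442, 0.2978]
eef_rot: [3.137, -0.001, 1.082]
force: [-0.2, -0.4, -1.0]
grip_width: 0.0097
grip_force: 25.0
```

Run:
```python
from h import *
import pickle
t=pickle.load(open('top0.pkl','rb'))
m=mask(t['img'],lambda h,s,v:(v>165)&(s<40),(80,155,212,316))
# drop bracket at right
q=big(m); 
cor=cv2.approxPolyDP(cv2.convexHull(q.astype(np.int32)),6,True)[:,0]; print(cor.tolist())
H=onz(t,[[88,168],[118,311]],.128); L=onz(t,[[178,162],[208,292]],.052)
print(H.round(3).tolist(),L.round(3).tolist(), np.linalg.norm(H[0]-H[1]),np.linalg.norm(L[0]-L[1]),np.linalg.norm((H-L)[:,:2],axis=1))
d=(H[0]-H[1]+L[0]-L[1])[:2]; print('foam y dir deg',np.rad2deg(np.arctan2(-d[1],-d[0])),'centre',(H.mean(0)+L.mean(0))/2)
```

```text
[[176, 161], [208, 292], [117, 313], [87, 169]]
[[0.691, 0.336, 0.128], [0.453, 0.261, 0.128]] [[0.73, 0.206, 0.052], [0.491, 0.134, 0.052]] 0.24966448981177344 0.24997291662575744 [0.13538936 0.1328222 ]
foam y dir deg -162.97726935646892 centre [0.59130289 0.23408254 0.09      ]
```

Foam centre is about (0.591, 0.234, 0.09) with its up-slope yaw at 107°. The tray measured 250 x 134 mm in plan, against 246 x 132 expected. Next is a view square to the face.

Request:
apply_moves:
  deltas:
    - [255,1.7,3,0,0,0,0.098]
    - [255,1.7,3,0,0,0,0.098]
    - [255,1.7,3,0,0,0,0.098]
    - [255,1.7,3,0,0,0,0.098]
    - [255,1.7,3,0,0,0,0.098]
    - [255,1.7,3,0,0,0,0.098]
    - [255,1.7,3,0,0,0,0.098]
    - [255,1.9,3.4,0,0,0,0.098]

```text
time_s: 4.9
ee_pos: [0.6321, 0.1009, 0.2943]
eef_rot: [3.141, 0.0, 1.869]
force: [-0.7, -1.3, -0.6]
grip_width: 0.0098
grip_force: 25.0
```

Request:
apply_moves:
  deltas:
    - [255,0,0,-1.5,0.0835,0.0255,0]
    - [255,0,0,-1.5,0.0835,0.0255,0]
    - [255,0,0,-2,0.0835,0.0255,0]
    - [255,0,0,-2,0.0835,0.0255,0]
    - [255,0,0,-2,0.0835,0.0255,0]
    - [255,0,0,-2,0.0835,0.0255,0]
    - [255,0,0,-0.6,0,0,0]
    - [255,0,0,0,0,0,0]
    - [255,0,0,0,0,0,0]

```text
time_s: 5.8
ee_pos: [0.6322, 0.1003, 0.1792]
eef_rot: [3.14, -0.521, 1.868]
force: [0.1, 0.6, -0.8]
grip_width: 0.0096
grip_force: 25.0
```

Run:
```python
from h import *
import pickle
w=snap('wrist'); pickle.dump(w,open('w2.pkl','wb')); save('w2.png',w['img'])
o=ctrl.get_obs();print(o['time_s'],o['ee_pos'],o['eef_rot'],o['qpos'],o['force'])
```

```text
5.85 [0.63225654 0.10043606 0.17932859] [ 3.1396129  -0.5214327   1.86804973] [-0.07983475  0.6336532   1.23572713  0.48408959  1.48917324 -0.47034596] [ 0.62354782  0.03259218 -0.25297972]
```

View pics/w2.png

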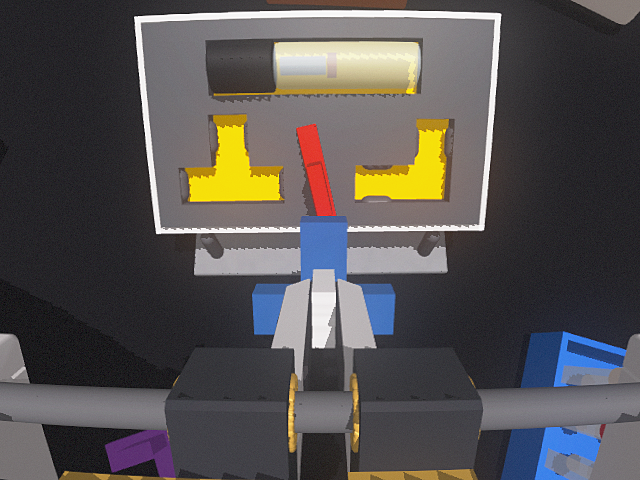

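The view shows the T cutout at (232,160), the L cutout at (405,165) and the catch bar from (307,127) to (328,215). The held gauge's stem end is at (323,218). Now measuring the cutouts in the foam frame and the held gauge in the tool frame.

```bash
cat >> h.py <<'E'
O=np.array([.591,.234,.09]); F=R.from_euler('ZY',[np.deg2rad(107),-np.pi/6]).as_matrix()
def foam(c,uv,z): # pixels -> foam coords (mm) on plane at height z mm over face
    return (plane(c,uv,O+F[:,2]*z/1000,F[:,2])-O)@F*1000
def tool(c,uv,z): # pixels -> tool coords mm at tool z mm
    A=np.array(c['pose'])@np.linalg.inv(np.array(c['hand_eye'])); return (plane(c,uv,A[:3,3]+A[:3,2]*z/1000,A[:3,2])-A[:3,3])@A[:3,:3]*1000
def runs(m,row=None,col=None):
    v=np.flatnonzero(m[row] if row is not None else m[:,col]); return (v.min(),v.max()+1) if len(v) else None
E
python3 - <<'E'
from h import *
import pickle
w=pickle.load(open('w2.pkl','rb')); im=w['img']
Y=mask(im,lambda h,s,v:(h>15)&(h<35)&(s>150)&(v>80),(150,105,470,215))
def show(n,uv): print(n,uv,'face',foam(w,uv,0)[0][:2].round(1),'floor',foam(w,uv,-14)[0][:2].round(1))
T=Y.copy();T[:,320:]=0; L=Y.copy();L[:,:320]=0
for r in (130,140,150,180,190,197): 
    a,b=runs(T,row=r); show(f'T L',(a,r)); show('T R',(b,r))
for c in (222,232,240): a,b=runs(T,col=c); show('T top',(c,a)); show('T bot',(c,b))
for c in (195,270): a,b=runs(T,col=c); show('Tarm top',(c,a)); show('Tarm bot',(c,b))
for r in (128,150,160,180,190): a,b=runs(L,row=r); show('L L',(a,r)); show('L R',(b,r))
for c in (425,435,440): a,b=runs(L,col=c); show('L top',(c,a)); show('L bot',(c,b))
for c in (362,400,408): a,b=runs(L,col=c); show('Larm top',(c,a)); show('Larm bot',(c,b))
B=mask(im,lambda h,s,v:(h>95)&(h<130)&(s>100)&(v>60),(240,205,410,345))
for r in (225,245,265): 
    a,b=runs(B,row=r); print('gauge',r,tool(w,[(a,r),(b,r)],29.5)[:,:2].round(1).tolist())
for c in (310,323,338): print('gauge end',tool(w,[(c,runs(B,col=c)[0])],29.5)[:,:2].round(1))
for c in (265,385): a,b=runs(B,col=c); print('gauge arm',a,b,tool(w,[(c,a),(c,b)],29.5)[:,:2].round(1).tolist())
a,b=runs(B,row=300);print('arm ends',tool(w,[(a,300),(b,300)],29.5)[:,:2].round(1).tolist())
# tray outer corners
m=mask(im,lambda h,s,v:(v>190)&(s<40),(120,5,510,240)); print(cv2.approxPolyDP(cv2.convexHull(big(m).astype(np.int32)),6,True)[:,0].tolist())
E
```

```text
T L (np.int64(217), 130) face [-2.3 76.3] floor [-2.4 79.9]
T R (np.int64(244), 130) face [-2.5 56.7] floor [-2.6 59.3]
T L (np.int64(218), 140) face [-9.4 76. ] floor [-9.9 79.5]
T R (np.int64(244), 140) face [-9.5 57. ] floor [-10.   59.6]
T L (np.int64(217), 150) face [-16.5  77.2] floor [-17.4  80.8]
T R (np.int64(247), 150) face [-16.7  55.1] floor [-17.5  57.7]
T L (np.int64(189), 180) face [-38.3  99.7] floor [-40.2 104.4]
T R (np.int64(279), 180) face [-38.7  32.3] floor [-40.6  33.8]
T L (np.int64(189), 190) face [-45.9 100.4] floor [-48. 105.]
T R (np.int64(279), 190) face [-46.2  32.5] floor [-48.4  34. ]
T L (np.int64(189), 197) face [-51.2 100.8] floor [-53.6 105.5]
T R (np.int64(282), 197) face [-51.4  30.4] floor [-53.9  31.8]
T top (222, np.int64(115)) face [ 8.2 72.1] floor [ 8.5 75.4]
T bot (222, np.int64(201)) face [-54.3  75.8] floor [-56.9  79.3]
T top (232, np.int64(115)) face [ 8.1 64.9] floor [ 8.4 67.9]
T bot (232, np.int64(201)) face [-54.4  68.2] floor [-57.   71.4]
T top (240, np.int64(115)) face [ 8.1 59.1] floor [ 8.4 61.8]
T bot (240, np.int64(201)) fac
[... 1433 characters left out ...]
int64(199)) face [-52.9 -29.5] floor [-55.5 -30.8]
Larm top (400, np.int64(165)) face [-27.5 -56.9] floor [-28.9 -59.5]
Larm bot (400, np.int64(199)) face [-52.9 -58.1] floor [-55.4 -60.8]
Larm top (408, np.int64(165)) face [-27.5 -62.8] floor [-28.8 -65.7]
Larm bot (408, np.int64(199)) face [-52.9 -64.1] floor [-55.4 -67.1]
gauge 225 [[32.7, -10.8], [32.7, 11.0]]
gauge 245 [[23.0, -11.0], [23.0, 11.2]]
gauge 265 [[13.0, -10.6], [13.0, 11.3]]
gauge end [[36.9 -6.1]]
gauge end [[36.9 -0.1]]
gauge end [[36.9  6.8]]
gauge arm 284 335 [[3.2, -28.3], [-24.5, -29.5]]
gauge arm 284 335 [[3.2, 30.0], [-24.5, 31.2]]
arm ends [[-5.3, -35.1], [-5.2, 35.3]]
[[500, 14], [483, 229], [156, 233], [134, 17]]
```

```bash
sed -i 's/deg2rad(107)/deg2rad(107.6)/' h.py
cat >> h.py <<'E'
def goto(f,yaw=0,tilt=True):
    """deltas (cm, rotvec) from the measured pose to TCP at foam point f mm, tool square to face (turned yaw about foam z)"""
    o=ctrl.get_obs(); G=F@R.from_euler('z',yaw).as_matrix()@np.diag([1,-1,-1]); C=R.from_euler('xyz',o['eef_rot'])
    print('t',round(o['time_s'],2),'foam now',((o['ee_pos']-O)@F*1000).round(1),'d cm',((O+F@np.array(f)/1000-o['ee_pos'])*100).round(2),'rot',(R.from_matrix(G)*C.inv()).as_rotvec().round(4),'F',o['force'].round(1),'F foam',(o['force']@F).round(1))
E
python3 -c "
from h import *
goto((-29.5,68,80)); goto((-29.5,68,60)); print(F.round(4))"
```

```text
t 5.85 foam now [-76.4   1.1 147.3] d cm [-8.63  5.05 -3.48] rot [0.0016 0.0023 0.0109] F [ 0.6  0.  -0.3] F foam [-0.3 -0.6 -0.1]
t 5.85 foam now [-76.4   1.1 147.3] d cm [-8.93  6.01 -5.21] rot [0.0016 0.0023 0.0109] F [ 0.6  0.  -0.3] F foam [-0.3 -0.6 -0.1]
[[-0.2619 -0.9532  0.1512]
 [ 0.8255 -0.3024 -0.4766]
 [ 0.5     0.      0.866 ]]
```

Request:
apply_moves:
  deltas:
    - [255,-2,1,0,0.0016,0.0023,0.0109]
    - [255,-2,1,0,0,0,0]
    - [255,-2,1.2,-0.9,0,0,0]
    - [255,-2,1.2,-1,0,0,0]
    - [255,-0.63,0.65,-1.6,0,0,0]
    - [255,-0.15,0.48,-0.87,0,0,0]
    - [255,-0.15,0.48,-0.87,0,0,0]
    - [255,0,0,0,0,0,0]
    - [255,0,0,0,0,0,0]

```text
time_s: 6.75
ee_pos: [0.5431, 0.1599, 0.1254]
eef_rot: [-3.139, -0.526, 1.876]
force: [0.6, -0.4, -0.3]
grip_width: 0.01
grip_force: 25.0
```

Run:
```python
from h import *
import pickle
w=snap('wrist'); pickle.dump(w,open('w3.pkl','wb')); save('w3.png',w['img'][120:400,150:490],2.1)
goto((-29.5,68,60))
```

```text
t 6.8 foam now [-31.   68.1  58.9] d cm [-0.01  0.07  0.17] rot [-0.0015 -0.0022  0.0012] F [-0.3 -0.7 -0.7] F foam [-0.8  0.5 -0.4]
```

View pics/w3.png

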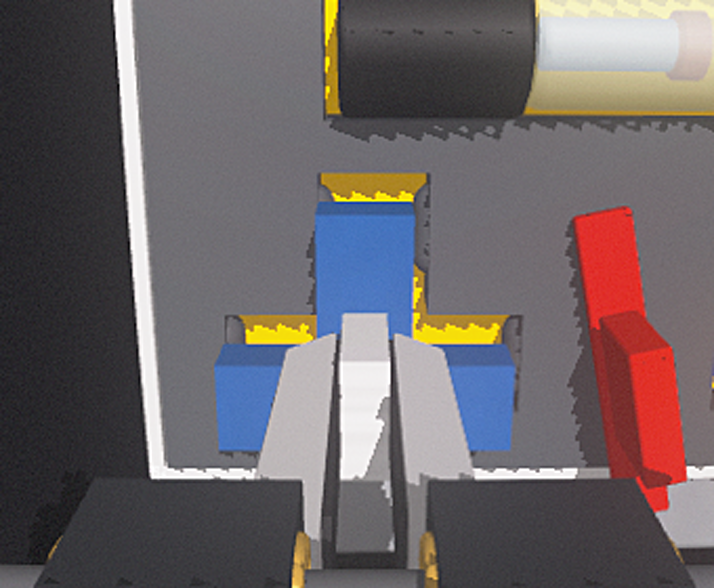

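Run:
```python
from h import *
import pickle
w=pickle.load(open('w3.pkl','rb'))
f=lambda cx,cy,z:foam(w,[(cx/2.1+150-.26,cy/2.1+120-.26)],z)[0][:2].round(1)
print('cut stem end L,R',f(318,173,0),f(430,173,0)); print('cut arm outer/inner top corners',f(225,316,0),f(522,316,0)); print('cut stem/arm corners',f(317,316,0),f(429,316,0))
print('cut inner lower',f(518,410,0))
print('gauge stem end bottom',f(317,203,15.4),f(413,203,15.4),'top',f(316,214,29.4),f(414,214,29.4))
print('bar front bottom',f(217,347,15.4),f(513,347,15.4),'top',f(216,363,29.4),f(514,363,29.4)); print('bar back top',f(217,451,29.4),f(513,451,29.4))
print('catch bar far end', f(576,217,6.5),f(630,208,6.5),'fin top ends',f(602,318,32.5),f(640,314,32.5),f(672,350,32.5))
```

```text
cut stem end L,R [ 7.2 79.9] [ 7.2 51.6]
cut arm outer/inner top corners [-31.1 105.2] [-31.2  26.4]
cut stem/arm corners [-31.1  80.8] [-31.1  51.1]
cut inner lower [-58.6  26.1]
gauge stem end bottom [ 2.9 79.3] [ 2.8 56.6] top [ 3.5 78.8] [ 3.4 57.2]
bar front bottom [-33.7 104.9] [-33.8  31.2] top [-32.  102.7] [-32.1  33.4]
bar back top [-55.  103.7] [-55.   32.4]
catch bar far end [-2.7 15.4] [-0.4  1.9] fin top ends [-19.9  14.5] [-19.    5.8] [-27.8  -2.5]
```

The cutout edges measure 5% too large while the gauge fits its given size. So the face lies about 11 mm higher than I assumed, meaning the foam origin is not the tray's centre. I'll solve for that height from the known opening size.

Run:
```python
from h import *
import pickle
w=pickle.load(open('w3.pkl','rb')); w2=pickle.load(open('w2.pkl','rb'))
f=lambda cx,cy,z:foam(w,[(cx/2.1+150-.26,cy/2.1+120-.26)],z)[0][:2]
for h in (9,10,11,12,13):
    a,b,c,d=f(225,316,h),f(522,316,h),f(318,173,h),f(430,173,h)
    # w2: bar inner edge at face / outer floor ; stem top
    g=lambda u,v,z:foam(w2,[(u,v)],z)[0][:2]
    print(h,'W',a[1]-b[1],'stemW',c[1]-d[1],'len',(c[0]+d[0]-a[0]-b[0])/2,'ctr x',(c[0]+d[0])/2-38.5,(a[0]+b[0])/2-2.5,'y',(a[1]+b[1])/2,(c[1]+d[1])/2)
    print('   w2 Twidth',g(189,197,h-14)[1]-g(282,197,h)[1],'ctr x top',g(232,115,h)[0]-38.5,'bot',g(232,201,h-14)[0]+24.5,'y',(g(189,197,h-14)[1]+g(282,197,h)[1])/2,'tray', np.linalg.norm(g(500,14,h)-g(134,17,h)),np.linalg.norm(g(483,229,h)-g(156,233,h)),np.linalg.norm(g(500,14,h)-g(483,229,h)),'lamp x',g(320,95,h)[0]+h*np.sqrt(3))
```

```text
9 W 75.47632861189787 stemW 27.108639881127885 len 36.75324243754389 ctr x -29.61827039758524 -30.371512835129128 y 65.87677145336522 65.80668375885337
   w2 Twidth 72.75493630613552 ctr x top -30.007233430240554 bot -30.10389066450464 y 66.35903824233338 tray 246.07095033796088 245.9577646830711 149.54549721272318 lamp x 36.5048415642777
10 W 75.10722092736749 stemW 26.976068418242747 len 36.573505234309486 ctr x -29.43468890825224 -30.008194142561727 y 65.8857745766787 65.81602963740033
   w2 Twidth 72.52207048881412 ctr x top -30.03136206906789 bot -29.92109389311436 y 66.14487236303519 tray 245.22984638927778 245.11704761833803 149.03433038039032 lamp x 38.17029811929176
11 W 74.73811324283713 stemW 26.84349695535743 len 36.39376803107506 ctr x -29.251107418919286 -29.644875449994345 y 65.89477769999209 65.82537551594724
   w2 Twidth 72.28920467149261 ctr x top -30.05549070789528 bot -29.738297121724088 y 65.93070648373701 tray 244.3887424405947 244.27633055360502 148.52316354805745 lamp x 39.83575467430581
12 W 74.36900555830677 stemW 26.710925492472043 len 36.21403082784063 ctr x -29.067525929586317 -29.281556757426948 y 65.90378082330558 65.83472139449421
   w2 Twidth 72.05633885417102 ctr x top -30.079619346722623 bot -29.55550035033383 y 65.7165406044388 tray 243.54763849191175 243.4356134888721 148.01199671572465 lamp x 41.501211229319836
13 W 73.99989787377652 stemW 26.578354029586748 len 36.034293624606235 ctr x -28.883944440253327 -28.918238064859565 y 65.91278394661903 65.84406727304113
   w2 Twidth 71.8234730368496 ctr x top -30.103747985549987 bot -29.37270357894358 y 65.50237472514058 tray 242.7065345432287 242.5948964241391 147.5008298833917 lamp x 43.166667784333896
```

Request:
apply_moves:
  deltas:
    - [255,0.11,0.34,0.165,-0.0015,-0.0022,0.0012]
    - [255,0,0,0,0,0,0]
    - [255,-0.03,0.095,-0.173,0,0,0]
    - [255,-0.03,0.095,-0.173,0,0,0]
    - [255,-0.03,0.095,-0.173,0,0,0]
    - [255,-0.03,0.095,-0.173,0,0,0]
    - [255,0,0,0,0,0,0]
  grip_force: 45

```text
time_s: 7.5
ee_pos: [0.5428, 0.1672, 0.1198]
eef_rot: [-3.142, -0.524, 1.878]
force: [1.9, 0.5, 0.1]
grip_width: 0.0098
grip_force: 45.0
```

Run:
```python
from h import *
import pickle
goto((-27.7,66,39.5))
w=snap('wrist'); pickle.dump(w,open('w4.pkl','wb')); save('w4.png',w['img'][150:360,220:420],2.8)
```

```text
t 7.5 foam now [-27.6  66.2  50.4] d cm [-0.15  0.52 -0.94] rot [-0.0002 -0.0001  0.0002] F [1.9 0.5 0.1] F foam [-0.  -1.9  0.2]
```

View pics/w4.png

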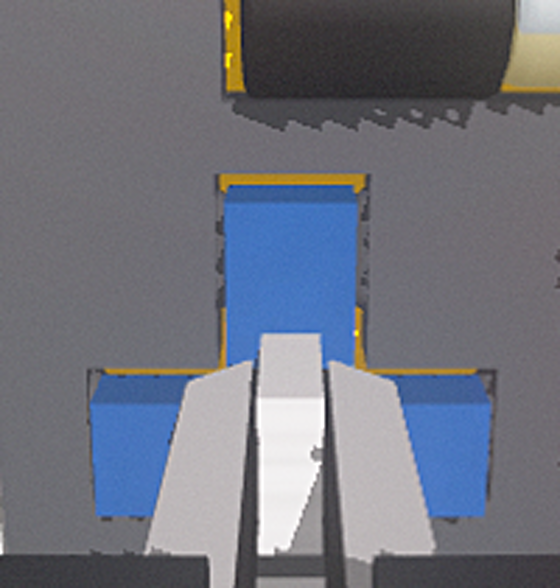

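The gauge sits in the T opening with an even gap all round: the opening's edge is at (218..369, 175) and the stem at (225..357, 185). Pressing it in.

Request:
apply_moves:
  deltas:
    - [255,-0.02,0.1,-0.173,0,0,0]
    - [255,-0.03,0.095,-0.173,0,0,0]
    - [255,-0.03,0.095,-0.173,0,0,0]
    - [255,-0.03,0.095,-0.173,0,0,0]
    - [255,-0.015,0.048,-0.087,0,0,0]
    - [255,-0.015,0.048,-0.087,0,0,0]
    - [255,0,0,0,0,0,0]

```text
time_s: 8.25
ee_pos: [0.5415, 0.1718, 0.1116]
eef_rot: [3.141, -0.524, 1.878]
force: [1.5, -2.6, 3.8]
grip_width: 0.0099
grip_force: 45.0
```

```bash
python3 -c "
from h import *
goto((-27.7,66,39.5))"
```

```text
t 8.25 foam now [-27.6  66.   40.8] d cm [-0.02  0.05 -0.12] rot [-0.0002  0.0003  0.0002] F [ 1.5 -2.6  3.8] F foam [-0.7 -0.6  4.8]
```

Request:
apply_moves:
  deltas:
    - [255,-0.008,0.024,-0.043,0,0,0]
    - [255,-0.008,0.024,-0.043,0,0,0]
    - [255,-0.008,0.024,-0.043,0,0,0]
    - [255,-0.008,0.024,-0.043,0,0,0]
    - [255,0,0,0,0,0,0]

```text
time_s: 8.75
ee_pos: [0.5414, 0.1722, 0.1111]
eef_rot: [3.14, -0.523, 1.879]
force: [-2.3, -11.5, 18.0]
grip_width: 0.0095
grip_force: 45.0
```

```bash
python3 -c "
from h import *
goto((-27.7,66,39.5))"
```

```text
t 8.75 foam now [-27.5  66.   40.2] d cm [-0.01  0.02 -0.07] rot [0.     0.0011 0.0001] F [ -2.3 -11.5  18. ] F foam [ 0.1  5.6 20.7]
```

Request:
apply_moves:
  deltas:
    - [255,-0.008,0.024,-0.043,0,0,0]
    - [255,-0.008,0.024,-0.043,0,0,0]
    - [255,0,0,0,0,0,0]

```text
time_s: 9.05
ee_pos: [0.5414, 0.1722, 0.111]
eef_rot: [3.14, -0.523, 1.879]
force: [-4.9, -19.0, 27.2]
grip_width: 0.0098
grip_force: 45.0
```

Run:
```python
from h import *
import pickle
goto((-27.7,66,39.5))
w=snap('wrist'); pickle.dump(w,open('w5.pkl','wb')); save('w5.png',w['img'][150:360,220:420],2.8)
B=mask(w['img'],lambda h,s,v:(h>95)&(h<130)&(s>100)&(v>60),(220,150,420,360))
for c in (315,320): print(c,runs(B,col=c))
for r in (225,240): print(r,runs(B,row=r))
print(runs(B,row=310))
```

```text
t 9.05 foam now [-27.5  65.9  40.2] d cm [-0.01  0.02 -0.07] rot [ 0.0002  0.0018 -0.0001] F [ -4.9 -19.   27.2] F foam [-0.8 10.4 31.8]
315 (np.int64(217), np.int64(269))
320 (np.int64(217), np.int64(269))
225 (np.int64(300), np.int64(347))
240 (np.int64(300), np.int64(347))
(np.int64(253), np.int64(394))
```

The gauge is bottomed: it holds 32 N without moving at the depth expected for flush. Unloading, then releasing and backing off along the normal.

Request:
apply_moves:
  deltas:
    - [255,0.036,-0.114,0.208,0,0,0]
    - [255,0,0,0,0,0,0]
    - [190,0,0,0,0,0,0]
    - [190,0,0,0,0,0,0]
    - [190,0.15,-0.48,0.87,0,0,0]
    - [190,0.3,-0.95,1.73,0,0,0]
    - [190,0.45,-1.43,2.6,0,0,0]
    - [190,0.45,-1.43,2.6,0,0,0]
    - [190,0,0,0,0,0,0]
    - [190,0,0,0,0,0,0]

```text
time_s: 10.1
ee_pos: [0.5545, 0.1291, 0.1888]
eef_rot: [-3.141, -0.524, 1.877]
force: [-0.2, -0.4, 0.2]
grip_width: 0.0249
grip_force: 0.0
```

```bash
sed -i 's/^O=.*; F=/O0=np.array([.591,.234,.09]); F=/' h.py; sed -i '/^O0=/a O=O0' h.py
python3 - <<'E'
from h import *
import pickle
goto((-27.7,66,120))
w=snap('wrist'); pickle.dump(w,open('w6.pkl','wb')); save('w6.png',w['img'][130:400,200:560],2.2)
E
```

```text
t 10.1 foam now [-27.6  66.5 130. ] d cm [-0.1   0.48 -0.87] rot [-0.     -0.0005  0.0003] F [-0.2 -0.4  0.2] F foam [-0.2  0.3  0.3]
```

View pics/w6.png

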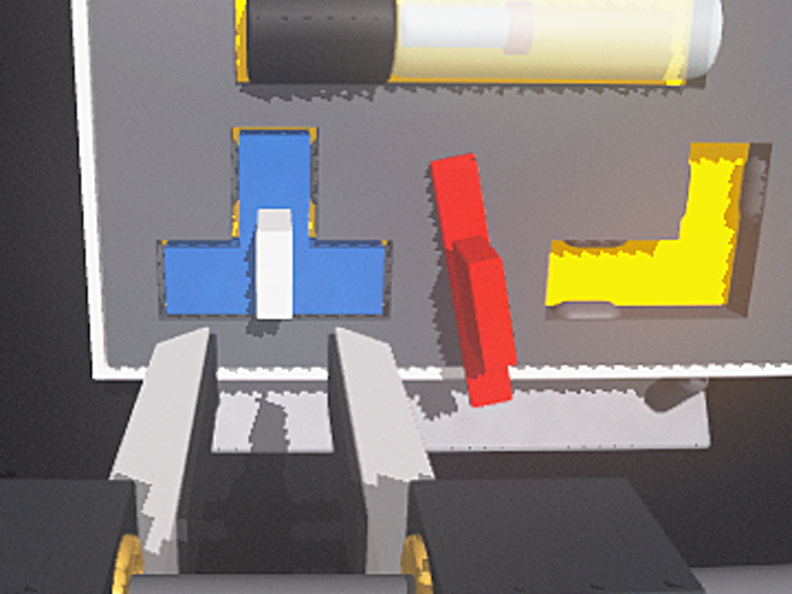

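The gauge lies flush in the T cutout, with no side face visible and an even gap. The L opening's corners are at crop (691,143), (772,143), (747,317), (546,317) and (548,240). Measuring those and the catch.

Run:
```python
from h import *
import pickle
w=pickle.load(open('w6.pkl','rb')); h=10.5
f=lambda cx,cy,z:foam(w,[(cx/2.2+200-.27,cy/2.2+130-.27)],z+h)[0][:2].round(1)
print('L: stem top',f(691,143,0),f(772,143,0),'bot R',f(747,317,0),'bot L',f(546,318,0),'arm top L',f(548,240,0),'corner',f(680,240,0))
print('T: top',f(233,127,0),f(318,127,0),'arm',f(159,240,0),f(391,240,0),'bot',f(162,318,0),f(389,318,0))
print('gauge top: stem end',f(240,131,0),f(310,131,0),'bar',f(165,315,0),f(385,315,0))
print('catch bar far',f(431,163,6.5),f(474,153,6.5),'near',f(470,405,6.5),f(512,399,6.5))
print('fin top',f(454,249,32.5),f(488,238,32.5),f(500,258,32.5),f(470,262,32.5))
```

```text
L: stem top [  4.8 -65. ] [  5.1 -91.8] bot R [-53.5 -92. ] bot L [-53.4 -23.3] arm top L [-26.9 -21.7] corner [-26.9 -65.2]
T: top [ 9.2 78.5] [ 9.2 52.4] arm [-26.8 102.5] [-26.8  28.8] bot [-53.2 102.4] [-53.3  28.4]
gauge top: stem end [ 7.9 76.4] [ 7.9 54.9] bar [-52.2 101.4] [-52.2  29.8]
catch bar far [-0.8 18.3] [2.4 5.3] near [-81.4   1.4] [-79.4 -12.4]
fin top [-20.4  15.3] [-17.2   5.9] [-23.    2.1] [-24.2  10.6]
```

Request:
apply_moves:
  deltas:
    - [190,0.3,-1.5,3,0,0,0]
    - [190,0,-3.5,3,-0.083,-0.0264,0]
    - [190,-0.15,-4,0,-0.083,-0.0264,0]
    - [190,-0.15,-4,0,-0.083,-0.0264,0]
    - [190,-0.15,-4,0,-0.083,-0.0264,0]
    - [190,-0.15,-4,0,-0.083,-0.0264,0]
    - [190,-0.15,-4,0,-0.084,-0.026,0]
    - [190,-0.15,-4,0,0,0,0]
    - [190,-0.15,-4,0,0,0,0]
    - [190,-0.15,-4,0,0,0,0]

```text
time_s: 11.15
ee_pos: [0.5451, -0.2414, 0.2474]
eef_rot: [-3.139, -0.002, 1.879]
force: [1.0, 1.0, 0.6]
grip_width: 0.024
grip_force: 0.0
```

Request:
apply_moves:
  deltas:
    - [110,0,-4,0,0,0,0]
    - [110,0,-4,0,0,0,0]
    - [110,0,-1,0,0,0,0]
    - [110,0,0,0,0,0,0]
    - [110,0,0,0,0,0,0]

```text
time_s: 11.65
ee_pos: [0.5457, -0.3293, 0.2479]
eef_rot: [-3.14, -0.002, 1.879]
force: [-0.6, 0.2, 0.0]
grip_width: 0.053
grip_force: 0.0
```

Run:
```python
from h import *
import pickle
t=pickle.load(open('top0.pkl','rb')); s=pickle.load(open('side0.pkl','rb'))
w=snap('wrist'); pickle.dump(w,open('w7.pkl','wb')); save('w7.png',w['img'])
o=ctrl.get_obs();print(o['time_s'],o['ee_pos'],o['eef_rot'],o['qpos'])
print('bottle cap',tri(t,(502,183),s,(284,138)),onz(t,[(502,183)],.14))
```

```text
11.7 [ 0.54577444 -0.32909656  0.24833083] [-3.14034587e+00 -1.24440331e-03  1.87919052e+00] [-5.99990870e-01  4.88364513e-01  1.21991957e+00 -2.19795676e-04
  1.43505660e+00 -9.08355909e-01]
bottle cap (array([ 0.68499184, -0.37015474,  0.13022465]), np.float64(0.003752577256992509)) [[ 0.68407465 -0.36601437  0.14      ]]
```

View pics/w7.png

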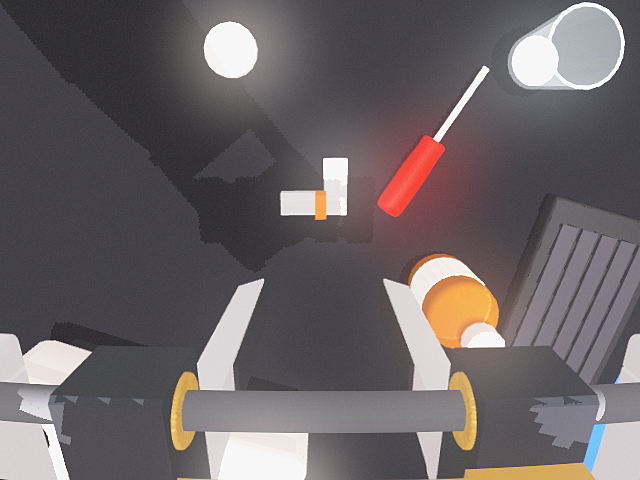

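The bracket's plate spans (281..347, 158..216), with its orange tab at (320,205). The driver handle ends at (385,208) and the bottle is at (450,300). Next I'll measure the bracket and the clearance between the gripper body and the bottle.

Run:
```python
from h import *
import pickle
w=pickle.load(open('w7.pkl','rb')); im=w['img']
for thr in (130,145,160):
    m=mask(im,lambda h,s,v:(v>thr)|orange(h,s,v),(275,150,355,225)); r,p=rect(w,m,.014); q=big(m)
    print(thr,q.min(0),q.max(0),r)
    M=m>0
    for rr in (165,172,180): print('short',rr,runs(m,row=rr))
    for cc in (286,300,335,340): print('col',cc,runs(m,col=cc))
    for rr in (196,205,212): print('long',rr,runs(m,row=rr))
mo=mask(im,lambda h,s,v:(h>3)&(h<22)&(s>130)&(v>80),(305,180,335,225)); q=big(mo); print('tab',q.min(0),q.max(0),cv2.minAreaRect(q))
```

```text
130 [280 157] [347 219] ((530.26416015625, -314.10223388671875), (64.46870422363281, 59.633026123046875), 17.688678741455078)
short 165 (np.int64(323), np.int64(348))
short 172 (np.int64(323), np.int64(348))
short 180 (np.int64(324), np.int64(348))
col 286 (np.int64(191), np.int64(216))
col 300 (np.int64(190), np.int64(215))
col 335 (np.int64(157), np.int64(215))
col 340 (np.int64(157), np.int64(216))
long 196 (np.int64(280), np.int64(347))
long 205 (np.int64(280), np.int64(347))
long 212 (np.int64(281), np.int64(347))
145 [280 158] [347 219] ((530.4979248046875, -314.5287780761719), (64.2904052734375, 58.6932487487793), 17.727527618408203)
short 165 (np.int64(323), np.int64(348))
short 172 (np.int64(323), np.int64(348))
short 180 (np.int64(324), np.int64(348))
col 286 (np.int64(191), np.int64(216))
col 300 (np.int64(191), np.int64(215))
col 335 (np.int64(158), np.int64(215))
col 340 (np.int64(158), np.int64(215))
long 196 (np.int64(280), np.int64(347))
long 205 (np.int64(281), np.int64(347))
long 212 (np.int64(281), np.int64(347))
160 [280 158] [347 219] ((530.4979248046875, -314.5287780761719), (64.2904052734375, 58.6932487487793), 17.727527618408203)
short 165 (np.int64(323), np.int64(348))
short 172 (np.int64(323), np.int64(348))
short 180 (np.int64(324), np.int64(348))
col 286 (np.int64(191), np.int64(215))
col 300 (np.int64(191), np.int64(215))
col 335 (np.int64(158), np.int64(215))
col 340 (np.int64(158), np.int64(215))
long 196 (np.int64(280), np.int64(347))
long 205 (np.int64(281), np.int64(347))
long 212 (np.int64(281), np.int64(347))
tab [315 191] [326 219] ((320.5, 205.0), (28.0, 11.0), 90.0)
```

Run:
```python
from h import *
import pickle
w=pickle.load(open('w7.pkl','rb'))
P=tool(w,[(314,158),(314,215.5),(280.5,203),(347.5,203),(323.5,172)],0) # dummy
A=np.array(w['pose'])@np.linalg.inv(np.array(w['hand_eye'])); z=(A[2,3]-.014)*1000
P=tool(w,[(335,158),(300,191),(300,215.5),(280.5,203),(347.5,203),(323.5,172),(348,172)],z)[:,:2]; print(P.round(1).tolist())
cx=[P[0,0]-41,P[1,0]-9,P[2,0]+13]; cy=[P[3,1]+39,P[4,1]-25,P[5,1]-3,P[6,1]-25]; print('tab ctr tool x',cx,'y',cy)
c=A@np.array([np.mean(cx)/1000,np.mean(cy)/1000,z/1000,1]); print('world',c)
yaw=np.deg2rad(107.7); u=np.array([np.cos(yaw),np.sin(yaw)]); v=np.array([-u[1],u[0]])
for n,p in (('bottle',(.684,-.367)),('lid',(.4217,-.214))): d=np.array(p)-c[:2]; print(n,'in bracket frame mm',(d@u*1000).round(1),(d@v*1000).round(1))
d=onz(w,[(385,208),(397,214),(378,206)],.012)[:,:2]-c[:2]; print('driver end',(d@u*1000).round(1),(d@v*1000).round(1))
```

```text
[[47.7, 10.9], [16.4, -22.3], [-7.6, -22.7], [4.8, -41.3], [4.8, 23.3], [34.6, 0.2], [34.6, 23.3]]
tab ctr tool x [np.float64(6.66816515311276), np.float64(7.432882509698949), np.float64(5.43887007122297)] y [np.float64(-2.3302792164563897), np.float64(-1.6764700460016329), np.float64(-2.842420641575119), np.float64(-1.658753110583934)]
world [ 0.54117653 -0.32349168  0.01401519  1.        ]
bottle in bracket frame mm -84.9 -122.8
lid in bracket frame mm 140.6 80.5
driver end [ -7. -13.  -5.] [-62.2 -74.2 -55.3]
```

Request:
apply_moves:
  deltas:
    - [170,-0.2,0.3,-3,0,0,0]
    - [170,-0.26,0.26,-3,0,0,0]
    - [170,0,0,-3,0,0,0]
    - [170,0,0,-3,0,0,0]
    - [170,0,0,-3,0,0,0]
    - [170,0,0,-2.5,0,0,0]
    - [170,0,0,-1.6,0,0,0]
    - [170,0,0,-0.9,0,0,0]
    - [170,0,0,-0.45,0,0,0]
    - [170,0,0,0,0,0,0]

```text
time_s: 12.7
ee_pos: [0.5411, -0.3249, 0.0445]
eef_rot: [-3.141, -0.0, 1.878]
force: [0.2, -0.7, 0.6]
grip_width: 0.0315
grip_force: 0.0
```

Request:
apply_moves:
  deltas:
    - [170,0,0,0,0,0,0]
    - [255,0,0,0,0,0,0]
    - [255,0,0,0,0,0,0]
    - [255,0,0,0,0,0,0]
    - [255,0,0,0,0,0,0]
    - [255,0,0,0,0,0,0]
  grip_force: 45

```text
time_s: 13.3
ee_pos: [0.541, -0.3251, 0.0444]
eef_rot: [-3.141, -0.0, 1.878]
force: [-0.4, 0.9, 4.0]
grip_width: 0.0094
grip_force: 45.0
```

Request:
apply_moves:
  deltas:
    - [255,0,0,1,0,0,0]
    - [255,0,0,3,0,0,0]
    - [255,0,0,4,0,0,0]
    - [255,0,0,4,0,0,0]
    - [255,0,0,4,0,0,0]
    - [255,0,0,4,0,0,0]
    - [255,0,1,2,0,0,0]
    - [255,1,3,0,0,0,0]
    - [255,1.1,4,0,0,0,0]
    - [255,1.1,4,0,0,0,0]

```text
time_s: 14.3
ee_pos: [0.5728, -0.2039, 0.2647]
eef_rot: [-3.141, -0.0, 1.877]
force: [0.9, -0.9, -1.7]
grip_width: 0.0097
grip_force: 45.0
```

Request:
apply_moves:
  deltas:
    - [255,1.1,4,0,0,0,0]
    - [255,1.1,4,0,0,0,0]
    - [255,1.1,4,0,0,0,0]
    - [255,1.1,4,0,0,0,0]
    - [255,1.1,4,0,0.083,0.0264,0]
    - [255,1.1,4,0,0.083,0.0264,0]
    - [255,1.1,4,0,0.083,0.0264,0]
    - [255,1.1,4,0,0.083,0.0264,0]
    - [255,1.1,4,-1,0.083,0.0264,0]
    - [255,0.4,2.2,-2,0.083,0.0264,0]

```text
time_s: 15.3
ee_pos: [0.6764, 0.18, 0.2358]
eef_rot: [3.14, -0.526, 1.882]
force: [0.5, 0.1, -1.6]
grip_width: 0.0097
grip_force: 45.0
```

```bash
python3 -c "
from h import *
goto((-39,-64,90));goto((-39,-64,64));print(ctrl.get_obs()['qpos'])"
```

```text
t 15.3 foam now [  5.9 -65.  164.9] d cm [-0.06 -0.17 -8.73] rot [-0.0029  0.0008 -0.0028] F [ 0.5  0.1 -1.6] F foam [-0.9 -0.5 -1.3]
t 15.3 foam now [  5.9 -65.  164.9] d cm [ -0.45   1.07 -10.98] rot [-0.0029  0.0008 -0.0028] F [ 0.5  0.1 -1.6] F foam [-0.9 -0.5 -1.3]
[ 0.03611416  0.70913747  0.98341429  0.50523816  1.59918793 -0.29843524]
```

Request:
apply_moves:
  deltas:
    - [255,0,-0.1,-2.5,-0.0029,0.0008,-0.0028]
    - [255,0,-0.1,-2.5,0,0,0]
    - [255,-0.06,0,-2.5,0,0,0]
    - [255,0,0,-1.2,0,0,0]
    - [255,-0.15,0.48,-0.87,0,0,0]
    - [255,-0.15,0.48,-0.87,0,0,0]
    - [255,-0.09,0.29,-0.52,0,0,0]
    - [255,0,0,0,0,0,0]
    - [255,0,0,0,0,0,0]

```text
time_s: 16.2
ee_pos: [0.6716, 0.1876, 0.1252]
eef_rot: [-3.139, -0.52, 1.875]
force: [0.9, -0.4, -1.3]
grip_width: 0.0095
grip_force: 45.0
```

Run:
```python
from h import *
import pickle
goto((-36.6,-63.9,64))
w=snap('wrist'); pickle.dump(w,open('w8.pkl','wb')); im=w['img']
cv2.imwrite('pics/w8.png',cv2.resize(im[140:370,190:450],None,fx=2.6,fy=2.6,interpolation=2)[:,:,::-1])
```

```text
t 16.2 foam now [-41.8 -62.8  64.8] d cm [-0.04  0.5   0.19] rot [ 0.0037 -0.0011  0.0021] F [ 0.9 -0.4 -1.3] F foam [-1.2 -0.7 -0.8]
```

View pics/w8.png

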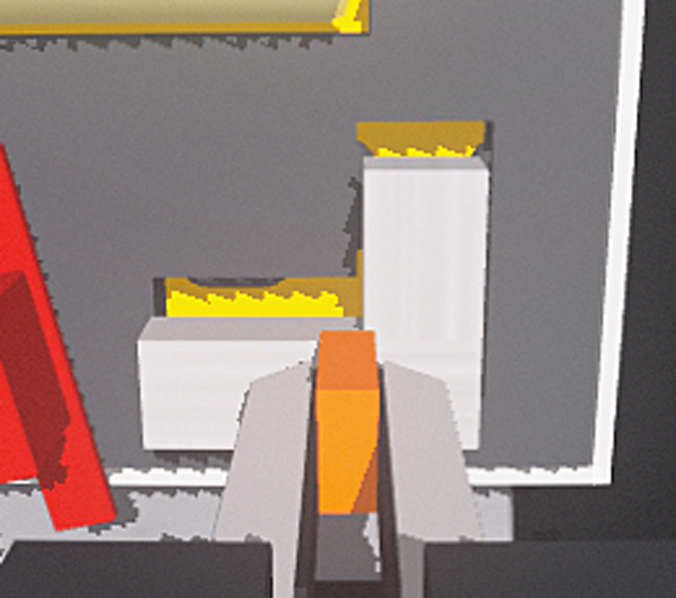

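The bracket is held square over the L cutout, short of it along x. Opening corners are at crop (357,122), (490,122) and (155,279). The bracket's short-arm end is at y 158/168, its long-arm front edge at y 317/340 and its back edge at y 449.

Run:
```python
from h import *
import pickle
w=pickle.load(open('w8.pkl','rb')); h=10.6; zb=64.8-44.4; zt=zb+14
f=lambda cx,cy,z:foam(w,[(cx/2.6+190-.3,cy/2.6+140-.3)],z)[0][:2]
a,b,c=f(357,122,h),f(490,122,h),f(155,279,h)
print('open',a.round(1),b.round(1),c.round(1),'W',a[1]-b[1],c[1]-b[1],'len',a[0]-c[0])
print('open ctr x',a[0]-43.5,b[0]-43.5,c[0]-11.5,'y',a[1]+.5,b[1]+27.5,c[1]-41.5)
p=[f(364,158,zb),f(488,158,zb),f(151,317,zb)]; q=[f(364,168,zt),f(489,168,zt),f(139,340,zt),f(140,449,zt),f(479,449,zt)]
print('brk bottom ctr x',p[0][0]-41,p[2][0]-9,'y',p[0][1]+3,p[1][1]+25,p[2][1]-39)
print('brk top ctr x',q[0][0]-41,q[2][0]-9,q[3][0]+13,'y',q[0][1]+3,q[1][1]+25,q[2][1]-39,q[3][1]-39,q[4][1]+25)
```

```text
open [  5.  -64.7] [  5. -91.] [-27.3 -23.1] W 26.305326843621316 67.97426017510269 len 32.32908338549203
open ctr x -38.51108081712184 -38.53602975512542 -38.84016420261386 y -64.23225419332987 -63.53758103695118 -64.5633208618485
brk bottom ctr x -41.4121485885301 -41.23932018710754 y -62.985439305526 -64.56513249638488 -62.72416491692795
brk top ctr x -40.61581897613471 -40.92706196853657 -41.23813944466404 y -62.78976243620258 -62.94033376965453 -63.00543417590207 -61.83714337133762 -62.936336359749006
```

Request:
apply_moves:
  deltas:
    - [255,0.05,0.24,0.125,0.0037,-0.0011,0.0021]
    - [255,0,0,0,0,0,0]
    - [255,-0.06,0.19,-0.347,0,0,0]
    - [255,-0.06,0.19,-0.347,0,0,0]
    - [255,-0.015,0.048,-0.087,0,0,0]
    - [255,0,0,0,0,0,0]

```text
time_s: 16.85
ee_pos: [0.6703, 0.1942, 0.1176]
eef_rot: [-3.14, -0.524, 1.877]
force: [0.6, -0.3, -1.3]
grip_width: 0.0096
grip_force: 45.0
```

Run:
```python
from h import *
import pickle
goto((-39.3,-64,41))
w=snap('wrist'); pickle.dump(w,open('w9.pkl','wb')); im=w['img']; g=im.max(2)
M=mask(im,lambda h,s,v:(v>165)&(s<40),(190,150,450,360)); Yd=mask(im,lambda h,s,v:(h>12)&(h<35)&(s>110)&(v>60),(190,150,450,330))
print('short end col', [runs(M,col=c) for c in (340,350,360,370)],'yellow',[runs(Yd[:230],col=c) for c in(340,350,360,370)])
print('short rows',[runs(M[:, 315:420],row=r) for r in (205,215,225,235)],[runs(Yd[:,315:420],row=r) for r in (188,192,196,205,225,240)])
print('long top',[(runs(M[230:330],col=c),runs(Yd[230:330],col=c)) for c in (255,265,275,285)])
print(g[215,322:336].tolist(),g[215,366:390].tolist(),g[290,236:256].tolist(),g[180:206,350].tolist())
```

```text
t 16.85 foam now [-39.8 -63.6  54.8] d cm [-0.18  0.71 -1.17] rot [ 0.0002 -0.0015  0.0001] F [ 0.6 -0.3 -1.3] F foam [-1.  -0.5 -0.9]
short end col [(np.int64(201), np.int64(315)), (np.int64(201), np.int64(350)), (np.int64(201), np.int64(347)), (np.int64(201), np.int64(348))] yellow [(np.int64(194), np.int64(200)), (np.int64(194), np.int64(200)), (np.int64(194), np.int64(200)), (np.int64(194), np.int64(200))]
short rows [(np.int64(15), np.int64(63)), (np.int64(15), np.int64(63)), (np.int64(15), np.int64(62)), (np.int64(15), np.int64(62))] [None, None, (np.int64(11), np.int64(62)), None, None, None]
long top [((np.int64(32), np.int64(83)), (np.int64(26), np.int64(32))), ((np.int64(32), np.int64(83)), (np.int64(30), np.int64(32))), ((np.int64(32), np.int64(83)), (np.int64(30), np.int64(32))), ((np.int64(32), np.int64(100)), (np.int64(30), np.int64(32)))]
[128, 127, 126, 128, 127, 119, 75, 124, 230, 237, 232, 232, 231, 230] [233, 232, 230, 230, 230, 229, 229, 231, 233, 232, 232, 177, 87, 116, 110, 132, 125, 126, 131, 126, 125, 130, 129, 124] [122, 122, 126, 127, 122, 128, 123, 74, 242, 236, 230, 231, 231, 229, 231, 230, 231, 230, 231, 232] [128, 128, 127, 125, 125, 129, 126, 127, 128, 129, 123, 127, 128, 140, 194, 187, 186, 184, 184, 186, 188, 187, 187, 184, 182, 215]
```

Run:
```python
from h import *
import pickle
w=pickle.load(open('w9.pkl','rb')); im=w['img'];h=10.6
f=lambda u,v,z:foam(w,[(u,v)],z)[0][:2].round(1)
print('open end',f(350,194,h),'brk end bottom',f(350,200.5,h-.2),'open arm',f(255,256,h),'brk arm bottom',f(255,262,h-.2))
print('open y',f(326,196,h),f(378,196,h),'brk top y',f(330,215,h+13.8),f(377.6,215,h+13.8),'brk long end',f(244,290,h+13.8),'at back right')
hs=cv2.cvtColor(im,cv2.COLOR_RGB2HSV)
for c in (350,370): print(im[192:216,c].tolist())
print(im[258,226:262].max(1).tolist()); print(im[197,318:390].max(1).tolist()); print(im[265:300:6,228:256].max(2).tolist())
```

```text
open end [  4.9 -76.7] brk end bottom [  1.7 -76.8] open arm [-27.1 -28.4] brk arm bottom [-30.4 -28.3]
open y [  4.  -64.9] [  4.  -90.5] brk top y [ -2.6 -66.7] [ -2.6 -88.8] brk long end [-40.2 -24.6] at back right
[[126, 122, 128], [116, 120, 140], [194, 147, 50], [187, 145, 40], [186, 146, 51], [184, 144, 46], [184, 145, 47], [186, 142, 34], [188, 175, 154], [184, 182, 187], [187, 179, 184], [184, 177, 179], [182, 172, 174], [215, 207, 209], [234, 231, 231], [232, 228, 229], [231, 228, 229], [232, 228, 228], [232, 228, 228], [231, 227, 230], [232, 228, 230], [232, 227, 228], [230, 225, 225], [230, 225, 225]]
[[127, 121, 129], [115, 117, 138], [198, 152, 60], [189, 145, 48], [188, 148, 52], [189, 150, 53], [182, 143, 45], [186, 139, 36], [187, 173, 153], [187, 184, 190], [187, 180, 182], [184, 177, 178], [178, 171, 173], [214, 207, 209], [233, 230, 230], [230, 226, 227], [227, 223, 224], [232, 227, 227], [229, 226, 226], [229, 224, 225], [230, 226, 228], [229, 224, 226], [230, 226, 226], [230, 226, 226]]
[120, 122, 119, 119, 122, 119, 125, 121, 121, 120, 122, 123, 120, 126, 121, 
[... 607 characters left out ...]
9, 121, 122, 123, 126, 120, 120, 121, 123, 122, 125, 122, 120, 140, 242, 233, 230, 228, 230, 228, 229, 229, 228, 229, 228, 229, 230], [123, 121, 122, 118, 124, 123, 121, 121, 122, 124, 123, 124, 122, 121, 106, 203, 235, 232, 231, 232, 231, 230, 232, 230, 230, 230, 231, 231], [123, 117, 122, 121, 121, 123, 123, 120, 124, 121, 127, 122, 126, 121, 111, 176, 241, 236, 233, 233, 233, 233, 233, 232, 232, 233, 233, 231], [123, 122, 124, 123, 121, 124, 123, 121, 123, 121, 124, 123, 126, 124, 122, 99, 240, 233, 231, 230, 230, 230, 230, 226, 230, 227, 227, 228], [116, 125, 123, 125, 123, 122, 122, 120, 124, 125, 122, 123, 124, 123, 120, 113, 211, 238, 233, 232, 232, 231, 232, 232, 232, 231, 232, 231]]
```

Request:
apply_moves:
  deltas:
    - [255,0.03,0.07,0.035,0,0,0]
    - [255,0,0,0,0,0,0]
    - [255,-0.03,0.095,-0.173,0,0,0]
    - [255,-0.03,0.095,-0.173,0,0,0]
    - [255,-0.03,0.095,-0.173,0,0,0]
    - [255,-0.03,0.095,-0.173,0,0,0]
    - [255,-0.03,0.095,-0.173,0,0,0]
    - [255,0,0,0,0,0,0]

```text
time_s: 17.7
ee_pos: [0.6697, 0.1993, 0.1103]
eef_rot: [3.141, -0.523, 1.878]
force: [0.5, -3.9, 3.2]
grip_width: 0.0095
grip_force: 45.0
```

```bash
python3 -c "
from h import *
goto((-39,-64.2,41))"
```

```text
t 17.7 foam now [-39.1 -64.5  46. ] d cm [-0.11  0.23 -0.43] rot [-0.      0.0004  0.0007] F [ 0.5 -3.9  3.2] F foam [-1.8  0.7  4.7]
```

Request:
apply_moves:
  deltas:
    - [255,-0.03,0.095,-0.173,0,0,0]
    - [255,-0.03,0.095,-0.173,0,0,0]
    - [255,-0.008,0.024,-0.043,0,0,0]
    - [255,-0.008,0.024,-0.043,0,0,0]
    - [255,0,0,0,0,0,0]

```text
time_s: 18.2
ee_pos: [0.6689, 0.2016, 0.1062]
eef_rot: [3.141, -0.523, 1.878]
force: [-0.3, -5.6, 6.9]
grip_width: 0.0095
grip_force: 45.0
```

```bash
python3 -c "
from h import *
goto((-39,-64.2,41))"
```

```text
t 18.2 foam now [-39.  -64.5  41.3] d cm [-0.03  0.01 -0.02] rot [0.0001 0.0004 0.0005] F [-0.3 -5.6  6.9] F foam [-1.2  2.   8.6]
```

Request:
apply_moves:
  deltas:
    - [255,-0.008,0.024,-0.043,0,0,0]
    - [255,-0.008,0.024,-0.043,0,0,0]
    - [255,-0.008,0.024,-0.043,0,0,0]
    - [255,-0.008,0.024,-0.043,0,0,0]
    - [255,0,0,0,0,0,0]

```text
time_s: 18.7
ee_pos: [0.6689, 0.2016, 0.1061]
eef_rot: [3.14, -0.523, 1.878]
force: [-5.1, -14.0, 19.3]
grip_width: 0.0098
grip_force: 45.0
```

```bash
python3 -c "
from h import *
goto((-39,-64.2,41))"
```

```text
t 18.7 foam now [-39.1 -64.5  41.2] d cm [-0.03  0.01 -0.01] rot [0.0003 0.0014 0.0006] F [ -5.1 -14.   19.3] F foam [-0.6  9.1 22.6]
```

Request:
apply_moves:
  deltas:
    - [255,-0.008,0.024,-0.043,0,0,0]
    - [255,-0.008,0.024,-0.043,0,0,0]
    - [255,0,0,0,0,0,0]
    - [255,0.045,-0.143,0.26,0,0,0]
    - [190,0,0,0,0,0,0]
    - [190,0,0,0,0,0,0]
    - [190,0.15,-0.48,0.87,0,0,0]
    - [190,0.3,-0.95,1.73,0,0,0]
    - [190,0.45,-1.43,2.6,0,0,0]
    - [190,0,0,0,0,0,0]

```text
time_s: 19.7
ee_pos: [0.6792, 0.1718, 0.1615]
eef_rot: [3.136, -0.522, 1.879]
force: [0.5, -0.6, 0.7]
grip_width: 0.0241
grip_force: 0.0
```

Run:
```python
from h import *
import pickle
goto((-38,3.7,100),yaw=.21); goto((-38,3.7,44.6),yaw=.21)
w=snap('wrist'); pickle.dump(w,open('w10.pkl','wb')); im=w['img']; h=10.6
# bracket outline on face plane
M=mask(im,lambda h,s,v:(v>165)&(s<40),(200,150,440,300)); n,lab,st,_=cv2.connectedComponentsWithStats(M); print(st[1:][st[1:,4]>150].tolist())
R_=mask(im,red,(100,120,330,340)); q=big(R_); print('red',q.min(0),q.max(0))
```

```text
t 19.7 foam now [-38.7 -65.3 104.9] d cm [-6.67 -1.8  -0.39] rot [ 0.0311 -0.0951  0.1837] F [ 0.5 -0.6  0.7] F foam [-0.3 -0.2  1. ]
t 19.7 foam now [-38.7 -65.3 104.9] d cm [-7.51  0.84 -5.19] rot [ 0.0311 -0.0951  0.1837] F [ 0.5 -0.6  0.7] F foam [-0.3 -0.2  1. ]
[[352, 150, 62, 150, 1542], [326, 185, 36, 85, 2787], [260, 234, 53, 36, 1691], [240, 279, 55, 21, 501]]
red [185 189] [242 316]
```

Request:
apply_moves:
  deltas:
    - [190,-1.4,-0.4,-0.05,0.0062,-0.019,0.0367]
    - [190,-1.4,-0.4,-0.1,0.0062,-0.019,0.0367]
    - [190,-1.4,-0.4,-0.1,0.0062,-0.019,0.0367]
    - [190,-1.4,-0.3,-0.1,0.0062,-0.019,0.0367]
    - [190,-1.07,-0.3,-0.04,0.0062,-0.019,0.0367]
    - [190,0,0,0,0,0,0]
    - [190,0,0,0,0,0,0]

```text
time_s: 20.45
ee_pos: [0.6109, 0.1557, 0.1531]
eef_rot: [3.03, -0.513, 2.116]
force: [0.5, -1.0, 0.7]
grip_width: 0.024
grip_force: 0.0
```

Run:
```python
from h import *
import pickle
w=snap('wrist'); pickle.dump(w,open('w11.pkl','wb')); im=w['img']; h=10.6
m=mask(im,red,(200,80,450,420)); q=big(m); print(q.min(0),q.max(0))
print([(r,runs(m,row=r)) for r in range(q[:,1].min(),q[:,1].max(),10)])
top=q[:,1].min()
P=lambda u,v,z:foam(w,[(u,v)],z+h)[0][:2].round(1)
for r in (top+1,top+6,top+12,top+20): a,b=runs(m,row=r); print(r,a,b,P(a,r,6.5),P(b,r,6.5))
# split brightness for the fin top
print([(r,im[r,295:350,0].tolist()[::3]) for r in range(200,300,12)])
goto((-38,3.7,44.6),yaw=.21)
```

```text
[315 193] [338 324]
[(193, (np.int64(317), np.int64(338))), (203, (np.int64(315), np.int64(339))), (213, (np.int64(316), np.int64(339))), (223, (np.int64(316), np.int64(339))), (233, (np.int64(316), np.int64(339))), (243, (np.int64(316), np.int64(339))), (253, (np.int64(316), np.int64(339))), (263, (np.int64(316), np.int64(339))), (273, (np.int64(317), np.int64(339))), (283, (np.int64(317), np.int64(339))), (293, (np.int64(318), np.int64(339))), (303, (np.int64(317), np.int64(339))), (313, (np.int64(317), np.int64(338))), (323, (np.int64(317), np.int64(338)))]
194 316 339 [-0.8 17.7] [2.  4.8]
199 315 339 [-3.8 17.7] [-0.9  4.2]
205 315 339 [-7.2 17. ] [-4.3  3.4]
213 316 339 [-11.7  15.5] [-8.9  2.4]
[(200, [124, 123, 125, 128, 126, 127, 77, 236, 235, 234, 234, 234, 234, 236, 240, 125, 125, 127, 124]), (212, [126, 123, 129, 127, 125, 123, 124, 235, 234, 234, 233, 235, 235, 235, 240, 124, 128, 129, 128]), (224, [120, 123, 124, 122, 124, 124, 120, 233, 235, 234, 234, 234, 236, 236, 240, 123, 127, 132, 127]), (236, [123, 121, 124, 128, 125, 126, 81, 236, 237, 220, 220, 219, 220, 234, 240, 123, 128, 126, 128]), (248, [120, 122, 122, 123, 129, 128, 83, 155, 170, 187, 191, 187, 195, 193, 243, 123, 129, 126, 127]), (260, [124, 125, 124, 126, 126, 90, 86, 148, 230, 233, 235, 235, 236, 236, 241, 122, 125, 128, 130]), (272, [122, 124, 123, 129, 122, 91, 86, 147, 230, 234, 234, 234, 234, 236, 242, 122, 125, 124, 126]), (284, [60, 103, 122, 123, 124, 91, 89, 133, 227, 233, 234, 234, 233, 235, 241, 119, 128, 127, 89]), (296, [76, 89, 126, 123, 80, 87, 92, 120, 228, 234, 233, 235, 238, 149, 254, 122, 123, 126, 78])]
t 20.5 foam now [-38.3   4.6  95. ] d cm [-0.69  2.46 -4.35] rot [ 0.0017 -0.0066 -0.0006] F [-0.8  1.4 -0.7] F foam [ 1.1  0.3 -1.4]
```

Request:
apply_moves:
  deltas:
    - [190,-0.02,0.45,-0.8,0,0,0]
    - [190,-0.12,0.45,-0.8,0.0017,-0.0066,0]
    - [190,-0.12,0.45,-0.8,0,0,0]
    - [190,-0.12,0.45,-0.8,0,0,0]
    - [190,-0.12,0.4,-0.7,0,0,0]
    - [190,-0.1,0.23,-0.45,0,0,0]
    - [190,0,0,0,0,0,0]
  grip_force: 12

```text
time_s: 21.2
ee_pos: [0.6044, 0.18, 0.1092]
eef_rot: [3.022, -0.511, 2.121]
force: [0.9, -0.9, -0.7]
grip_width: 0.024
grip_force: 0.0
```

Request:
apply_moves:
  deltas:
    - [255,0,0,0,0,0,0]
    - [255,0,0,0,0,0,0]
    - [255,0,0,0,0,0,0]
    - [255,0,0,0,0,0,0]
  grip_force: 12

```text
time_s: 21.6
ee_pos: [0.6052, 0.1796, 0.1104]
eef_rot: [3.02, -0.51, 2.121]
force: [1.3, 0.1, 2.2]
grip_width: 0.0101
grip_force: 12.0
```

```bash
python3 -c "
from h import *
goto((-38.5,3,44.6),yaw=.21);goto((-38.5,3,44.6),yaw=.8);print(ctrl.get_obs()['qpos'],ctrl.get_obs()['grip_width'])"
```

```text
t 21.6 foam now [-38.4   3.   45.8] d cm [-0.02  0.05 -0.1 ] rot [-0.0003  0.0019 -0.0011] F [1.3 0.1 2.2] F foam [ 0.8 -1.3  2.1]
t 21.6 foam now [-38.4   3.   45.8] d cm [-0.02  0.05 -0.1 ] rot [ 0.0886 -0.2794  0.5099] F [1.3 0.1 2.2] F foam [ 0.8 -1.3  2.1]
[ 0.04023738  0.65958192  1.36586003  0.52352318  1.30480405 -0.6677085 ] 0.010148745295597773
```

Request:
apply_moves:
  deltas:
    - [255,0,0,0,0.0151,-0.0477,0.0866]
    - [255,0,0,0,0.0151,-0.0477,0.0866]
    - [255,0,0,0,0.0151,-0.0477,0.0866]
    - [255,0,0,0,0.0151,-0.0477,0.0866]
    - [255,0,0,0,0.0151,-0.0477,0.0866]
    - [255,0,0,0,0.0151,-0.0477,0.0866]
    - [255,0,0,0,0,0,0]

```text
time_s: 22.3
ee_pos: [0.6051, 0.1795, 0.1104]
eef_rot: [2.744, -0.35, 2.762]
force: [1.2, 0.0, 3.6]
grip_width: 0.0096
grip_force: 12.0
```

```bash
python3 -c "
from h import *
goto((-38.5,3,44.6),yaw=1.4);o=ctrl.get_obs();print(o['qpos'],o['moment'].round(2)@F,o['grip_width'])"
```

```text
t 22.3 foam now [-38.5   3.   45.7] d cm [-0.01  0.06 -0.1 ] rot [ 0.0884 -0.2785  0.5085] F [1.2 0.  3.6] F foam [ 1.5 -1.1  3.3]
[ 0.04017767  0.65946492  1.36612156  0.52341016  1.30462273 -1.26942117] [-0.23011415  0.22067315  0.13285646] 0.009614513127926856
```

Request:
apply_moves:
  deltas:
    - [255,0,0,0,0.0151,-0.0477,0.0866]
    - [255,0,0,0,0.0151,-0.0477,0.0866]
    - [255,0,0,0,0.0151,-0.0477,0.0866]
    - [255,0,0,0,0.0151,-0.0477,0.0866]
    - [255,0,0,0,0.0151,-0.0477,0.0866]
    - [255,0,0,0,0.0151,-0.0477,0.0866]
    - [255,0,0,0,0,0,0]

```text
time_s: 23.0
ee_pos: [0.605, 0.1794, 0.1103]
eef_rot: [2.624, -0.079, -2.974]
force: [1.5, -3.4, 2.5]
grip_width: 0.0101
grip_force: 12.0
```

```bash
python3 -c "
from h import *
goto((-38.5,3,44.6),yaw=1.4);o=ctrl.get_obs();print(o['qpos'],o['moment'].round(2)@F,o['grip_width'])"
```

```text
t 23.0 foam now [-38.6   3.1  45.7] d cm [-0.01  0.06 -0.09] rot [-0.0016  0.0062 -0.0088] F [ 1.5 -3.4  2.5] F foam [-2.  -0.4  4. ]
[ 0.0400886   0.6594121   1.36642839  0.52345648  1.30441496 -1.86693278] [-0.180037    0.30041291  0.12703842] 0.010110655912048381
```

Request:
apply_moves:
  deltas:
    - [255,0,0,0,0.006,-0.019,0.0346]
    - [255,0,0,0,0.006,-0.019,0.0346]
    - [255,0,0,0,0,0,0]

```text
time_s: 23.3
ee_pos: [0.6051, 0.1794, 0.1103]
eef_rot: [2.62, -0.04, -2.907]
force: [0.9, -3.7, 4.5]
grip_width: 0.0096
grip_force: 12.0
```

```bash
python3 -c "
from h import *
goto((-38.5,3,44.6),yaw=1.4);o=ctrl.get_obs();print(o['qpos'],o['moment'].round(2)@F,o['grip_width'])"
```

```text
t 23.3 foam now [-38.6   3.1  45.7] d cm [-0.01  0.06 -0.09] rot [-0.0131  0.043  -0.0756] F [ 0.9 -3.7  4.5] F foam [-1.   0.3  5.8]
[ 0.04009555  0.65939658  1.36635064  0.5233703   1.30446958 -1.94399918] [-0.17797934  0.39224747  0.11430343] 0.009588257619683793
```

Request:
apply_moves:
  deltas:
    - [190,0,0,0,0,0,0]
    - [190,0,0,0,0,0,0]
    - [190,0,0,0,0,0,0]
    - [190,0.15,-0.48,0.87,0,0,0]
    - [190,0.3,-0.95,1.73,0,0,0]
    - [190,0.45,-1.43,2.6,0,0,0]
    - [190,0.45,-1.43,2.6,0,0,0]
    - [190,0,0,0,0,0,0]

```text
time_s: 24.1
ee_pos: [0.62, 0.1351, 0.1922]
eef_rot: [2.621, -0.034, -2.905]
force: [0.1, 0.3, 0.3]
grip_width: 0.0242
grip_force: 0.0
```

Run:
```python
from h import *
import pickle
w=snap('wrist'); pickle.dump(w,open('w12.pkl','wb')); im=w['img']; h=10.6
m=mask(im,red,(150,60,500,420)); q=big(m); print(cv2.boundingRect(q))
y0=q[:,1].min(); y1=q[:,1].max()
c=[(np.mean(runs(m,row=r)),r) for r in range(y0+4,y1-3,6)]; p=foam(w,c,h+6.5)
print([tuple(np.round(x,1)) for x in p[:,:2]])
e=[(r,)+runs(m,row=r) for r in range(y0+2,y1,8)]; print(e)
A=foam(w,[(b,r) for r,a,b in e],h+6.5); print('right edge',A[:,:2].round(1).tolist()); 
k=[i for i in range(len(e)) if e[i][0]<y0+35]; d=A[k[-1]]-A[k[0]]; print('angle from right edge',np.arctan2(-d[1],-d[0]))
A=foam(w,[(a,r) for r,a,b in e],h+6.5); print('left edge',A[:,:2].round(1).tolist())
t=snap('top'); mt=mask(t['img'],red,(100,180,260,280)); qt=big(mt); print('top',cv2.boundingRect(qt),cv2.minAreaRect(qt))
r=foam(t,cv2.boxPoints(cv2.minAreaRect(qt)),h+6.5); print(r[:,:2].round(1).tolist())
o=ctrl.get_obs();print(o['time_s'],o['force'].round(1))
```

```text
(314, 180, 20, 114)
[(np.float64(-36.7), np.float64(41.6)), (np.float64(-37.0), np.float64(37.5)), (np.float64(-37.3), np.float64(33.4)), (np.float64(-37.7), np.float64(29.2)), (np.float64(-38.0), np.float64(25.0)), (np.float64(-38.3), np.float64(20.8)), (np.float64(-38.6), np.float64(16.5)), (np.float64(-39.0), np.float64(12.2)), (np.float64(-39.3), np.float64(7.9)), (np.float64(-39.7), np.float64(3.5)), (np.float64(-40.0), np.float64(-0.9)), (np.float64(-40.4), np.float64(-5.4)), (np.float64(-40.7), np.float64(-9.9)), (np.float64(-41.1), np.float64(-14.4)), (np.float64(-41.4), np.float64(-19.0)), (np.float64(-42.1), np.float64(-23.5)), (np.float64(-42.5), np.float64(-28.2)), (np.float64(-42.9), np.float64(-32.9))]
[(182, np.int64(314), np.int64(334)), (190, np.int64(314), np.int64(333)), (198, np.int64(314), np.int64(334)), (206, np.int64(314), np.int64(333)), (214, np.int64(314), np.int64(333)), (222, np.int64(314), np.int64(333)), (230, np.int64(314), np.int64(333)), (238, np.int64(314), np.int64(333)), (246, np.int64(314), np.int64(333)), (254, np.int64(314), np.int64(333)), (262, np.int64(314), np.int64(333)), (270, np.int64(314), np.int64(333)), (278, np.int64(314), np.int64(332)), (286, np.int64(314), np.int64(332))]
right edge [[-29.5, 42.5], [-30.5, 37.0], [-30.2, 31.4], [-31.3, 25.9], [-31.7, 20.3], [-32.1, 14.6], [-32.6, 8.8], [-33.0, 3.0], [-33.4, -2.9], [-33.8, -8.9], [-34.3, -14.9], [-34.7, -21.0], [-35.9, -27.1], [-36.3, -33.4]]
angle from right edge 1.468441933170407
left edge [[-43.0, 43.5], [-43.5, 38.0], [-44.0, 32.5], [-44.4, 26.9], [-44.9, 21.3], [-45.4, 15.6], [-45.9, 9.8], [-46.4, 4.0], [-46.9, -1.9], [-47.4, -7.8], [-47.9, -13.9], [-48.4, -20.0], [-48.9, -26.1], [-49.4, -32.4]]
top (168, 205, 6, 21) ((170.5, 215.0), (20.0, 5.0), 90.0)
[[-37.5, -38.4], [-46.2, -37.3], [-37.9, -1.0], [-29.4, -2.3]]
24.2 [ 0.1  0.2 -0.8]
```

The bar stands at 1.49 rad from up-slope, so it is not yet level (1.57). It started at 0.21, so its zero is offset by about 0.17, and it is still short of its stop. Gripping it again to turn it further.

Request:
apply_moves:
  deltas:
    - [190,-0.45,1.43,-2.6,0,0,0]
    - [190,-0.45,1.43,-2.6,0,0,0]
    - [190,-0.3,0.95,-1.73,0,0,0]
    - [190,-0.15,0.48,-0.87,0,0,0]
    - [190,0,0,0,0,0,0]
    - [255,0,0,0,0,0,0]
    - [255,0,0,0,0,0,0]
    - [255,0,0,0,0,0,0]
  grip_force: 20

```text
time_s: 25.0
ee_pos: [0.6054, 0.1792, 0.1108]
eef_rot: [2.62, -0.038, -2.904]
force: [0.6, -1.8, 0.3]
grip_width: 0.0098
grip_force: 20.0
```

Request:
apply_moves:
  deltas:
    - [255,0,0,0,0.006,-0.019,0.0346]
    - [255,0,0,0,0.006,-0.019,0.0346]
    - [255,0,0,0,0.003,-0.0095,0.0173]
    - [255,0,0,0,0,0,0]
    - [255,0,0,0,0,0,0]

```text
time_s: 25.5
ee_pos: [0.6053, 0.1792, 0.1108]
eef_rot: [2.619, 0.012, -2.818]
force: [0.8, -4.6, 7.1]
grip_width: 0.01
grip_force: 20.1
```

```bash
python3 -c "
from h import *
goto((-38.5,3,44.6),yaw=1.57);o=ctrl.get_obs();print(o['qpos'],o['moment'].round(2)@F,o['grip_width'])"
```

```text
t 25.5 foam now [-38.6   2.9  46.3] d cm [-0.04  0.08 -0.14] rot [-0.003   0.0116 -0.017 ] F [ 0.8 -4.6  7.1] F foam [-0.4  0.6  8.5]
[ 0.0397295   0.65893657  1.36582481  0.52334808  1.30474305 -2.04658088] [-0.02113311  0.35478263 -0.11481585] 0.009983079152359523
```

Request:
apply_moves:
  deltas:
    - [255,0,0,0,0.006,-0.019,0.0346]
    - [255,0,0,0,0,0,0]

```text
time_s: 25.7
ee_pos: [0.6054, 0.1792, 0.1108]
eef_rot: [2.619, 0.032, -2.783]
force: [0.7, -3.9, 6.1]
grip_width: 0.0097
grip_force: 20.8
```

```bash
python3 -c "
from h import *
goto((-38.5,3,44.6),yaw=1.57);o=ctrl.get_obs();print(o['qpos'],o['moment'].round(2)@F,o['grip_width'])"
```

```text
t 25.7 foam now [-38.6   2.9  46.3] d cm [-0.04  0.08 -0.14] rot [-0.0092  0.0311 -0.0525] F [ 0.7 -3.9  6.1] F foam [-0.3  0.5  7.3]
[ 0.03970229  0.65897326  1.36581015  0.52340308  1.30477222 -2.0876152 ] [-0.05858438  0.32454564 -0.37032148] 0.009656913922381468
```

The moment climbs to -0.37 N m, so the catch is on its stop. Releasing and retreating.

Request:
apply_moves:
  deltas:
    - [190,0,0,0,0,0,0]
    - [190,0,0,0,0,0,0]
    - [190,0,0,0,0,0,0]
    - [190,0.15,-0.48,0.87,0,0,0]
    - [190,0.3,-0.95,1.73,0,0,0]
    - [190,0.45,-1.43,2.6,0,0,0]
    - [190,0.45,-1.43,2.6,0,0,0]
    - [190,0.45,-1.43,2.6,0,0,0]
    - [190,0.45,-1.43,2.6,0,0,0]
    - [190,0,0,0,0,0,0]

```text
time_s: 26.7
ee_pos: [0.6287, 0.1064, 0.2443]
eef_rot: [2.622, 0.036, -2.784]
force: [0.3, -0.0, -0.3]
grip_width: 0.0239
grip_force: 0.0
```

Run:
```python
from h import *
import pickle
w=snap('wrist'); im=w['img']; h=10.6
m=mask(im,red,(150,60,500,420)); q=big(m); print(cv2.boundingRect(q))
y0=q[:,1].min(); y1=q[:,1].max()
c=[(np.mean(runs(m,row=r)),r) for r in range(y0+4,y0+45,5)]; p=foam(w,c,h+6.5)
k=np.polyfit(p[:,1],p[:,0],1); print('bar angle',np.pi/2-k[0], 'tip',p[0].round(1))
# parts still flush: outlines on the face plane
B=mask(im,lambda h,s,v:(h>95)&(h<130)&(s>100)&(v>60),(150,60,500,300)); print('gauge extents',(lambda a:(a.min(0).round(1),a.max(0).round(1)))(foam(w,big(B),h)[:,:2]))
# bystanders, before/after
t0=pickle.load(open('top0.pkl','rb')); t=snap('top')
for n,f,b in (('lid',white,(380,318,415,353)),('driver',red,(400,215,460,250)),('bottle',orange,(450,165,520,225)),('beaker',white,(335,160,385,215))):
    print(n,[cv2.boundingRect(big(mask(x['img'],f,b))) for x in(t0,t)])
o=ctrl.get_obs(); print(o['time_s'],o['force'].round(1),o['grip_width'])
```

```text
(313, 170, 22, 97)
bar angle 1.581373181167589 tip [-39.9  41.8  17.1]
gauge extents (array([-51.1,  31.3]), array([  6.4, 101.3]))
lid [(384, 322, 28, 28), (384, 322, 28, 29)]
driver [(407, 222, 45, 24), (407, 222, 45, 25)]
bottle [(472, 174, 36, 35), (472, 173, 37, 36)]
beaker [(343, 165, 37, 41), (343, 164, 37, 43)]
26.8 [ 1.6  0.1 -1.4] 0.02394823169544271
```

The bar is level at 1.58 rad. Its tip reaches y = 42, over the gauge's edge, which starts at 31. The gauge is flush and the bystanders have not moved. Handing in.

```bash
python3 -c "
from station import ctrl
print(ctrl.hand_in())"
```

```text
the job is handed in; nothing more can be done
None
```

I pressed the gauge and then the bracket home, turned the catch onto its stop across both, released everything and handed the job in at about 27 s. The gauge measured flush and the bystanders in place, while the bracket's fit rests on how deep it went and the push it held, not a final picture; no verdict came back.

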